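# Set the punch in its sloping rest under the bit rack

## Task

The sloping punch rest is parked and locked under the drill bit rack: slide the lock fully aside, then pull the rest out towards the robot as far as it goes. Lay the steel punch gently in the two V saddles of the rest, point uphill and its blunt end down against the heel stop, and let go. Do not drop the punch, and leave the sanding block, stud finder and locking pliers where they are.

Things in the scene. Friction and masses are not known exactly. Their poses are not given: they have to be found in the camera images.
- rest_tab (a point): Upright aluminium pull tab at the robot-side end of the rest: 24 mm wide (y), 14 mm thick (x), rising 40 mm from the rest's base plate (top 64 mm above the desk). This point is its middle, 14 mm below its top, 50 mm above the desk. Axes of the stand: x away from the robot along the slide, y sideways to the lock's side, z up; the rest pulls out along its -x.
- rest (a joint): How far the rest is pulled out, m: 0 fully in under the rack, 0.060 fully out against its end stop. It starts at 0 to 0.005 and the lock stops it at about 0.008 until the lock is at least 0.018 aside. It rubs with about 2.5 N and stays where it is left.
- lock_tab (a point): Upright steel tab of the lock slide, 80 mm to the +y side of the rest's middle line, 22 mm nearer the robot than the parked pull tab: 14 mm wide (y), 24 mm along x, top 72 mm above the desk, rising 36 mm from the slide's 30 x 36 mm block. This point is its middle, 20 mm below its top, 52 mm above the desk. Axes of the stand; it frees by sliding along its +y, away from the rest.
- lock (a joint): How far the lock is slid aside, m: 0 to 0.004 at the start (locked), 0.028 fully aside against its stop. It rubs with about 1.5 N and stays where it is left.
- seat (a point): Where the punch belongs, on the rest and moving with it: a seated punch has the centre of its blunt end here, at the face of the heel stop, 105 mm above the desk. x runs up the slope, 24 degrees above level, away from the robot, along the seated punch; y is level, across; z square to the slope. The heel stop plate is 30 mm wide and rises 6 mm above the punch's axis.
- saddle_mid (a point): Point on the seated punch's axis midway between the two saddles, 50 mm up the slope from seat (axes of the stand, not sloped). The 90 degree V saddles, 12 mm long, lie 36 mm either side along the slope; their lips are 14 mm to each side, 3 mm above the axis. Between them it is open, down to a spine 24 mm under the axis. Friction may hold the punch short of the heel stop.
- rack_bar (a point): Middle of the underside of the magnetic drill bit rack: a level steel bar along y, 362 mm long, 16 mm thick, from 240 to 280 mm above the desk, bits standing on its far face. With the rest out it hangs just beyond and above saddle_mid, so a gripper pointing straight down there would meet it; one leaning back towards the robot, square to the slope, goes under.
- punch_grip (a point): Stainless steel punch lying on the desk: 140 mm long, octagonal body 16 mm across flats and 100 mm long from the blunt end, then a 40 mm taper to a 6 mm point; 0.19 kg. This point is on its axis, 50 mm from the blunt end, near the balance point, 8 mm above the desk as it lies flat. Its x axis runs along the punch to the point; y across, z up.
- punch_head (a point): Centre of the punch's blunt end face (same axes as punch_grip).
- punch_point (a point): Centre of the punch's point (same axes as punch_grip), 140 mm from the blunt end.
- stand: Fixed grey steel stand carrying rest, lock and rack; origin on the desk, x away from the robot. Base plate 12 mm thick, from 210 mm before to 100 mm beyond the origin, 60 mm to the -y and 130 mm to the +y side. Two 14 mm square posts, 172 mm to each side and 30 mm before the origin, 280 mm tall, carry the rack bar.
- sanding_block: Dark grey silicone sanding block, 62 x 115 x 34 mm, long along its y, lying to the right; origin under its middle. Leave it alone.
- stud_finder: Yellow stud finder, 66 x 150 x 26 mm, long along its y; origin under its middle. Leave it alone.
- locking_pliers: Steel locking pliers, about 190 x 60 x 16 mm lying flat, jaws to its +x; origin near the pivot. Leave them alone.

How it is judged (in metres and radians):
On the way, in this order (a step that is already met when the one before it is completed fails the run):
1. the lock is slid aside (at least 22 of 28 mm) with the rest still in (value of joint lock above 0.022 m and value of joint rest below 0.015 m), for 0.1 s.
2. the rest is pulled out (at least 55 of 60 mm), the lock still aside (value of joint rest above 0.055 m and value of joint lock above 0.02 m), for 0.2 s.
At the end, for the whole second after the job is handed in: The lock is aside (over 20 mm), the rest is out (over 54 of 60 mm), and the punch lies still and released in both saddles, point uphill: its blunt end within 6 mm of the heel stop, and both its ends within 4 mm of the seat's axis sideways and square to the slope (value of joint lock above 0.02 m and value of joint rest above 0.054 m and x of punch_head in the frame of seat between -0.003 and 0.006 m and y of punch_head in the frame of seat between -0.004 and 0.004 m and z of punch_head in the frame of seat between -0.004 and 0.004 m and y of punch_point in the frame of seat between -0.004 and 0.004 m and z of punch_point in the frame of seat between -0.004 and 0.004 m and linear speed of punch below 0.02 m/s and contact force between punch and the fingers below 0.1 N); the robot touches nothing.
It fails at once if the punch is dropped (falls free faster than 0.6 m/s, about 20 mm) (linear speed of punch above 0.6 m/s and contact force between punch and the fingers below 0.05 N).
It fails at once if the sanding block, stud finder or locking pliers are moved by more than 30 mm (distance of any of sanding_block, stud_finder, locking_pliers from where it was at the start of the episode above 0.03 m).
It also fails if it takes over 72 s, if anything falls off the work surface, if the arm or the gripper's body presses on something with over 40 N, if the wrist force passes 120 N, or if a joint passes its speed limit or range.

## Robot

A 6-joint arm with a two-finger parallel gripper is mounted at the origin on the work surface. World frame = base frame: x ahead of the robot, y to its left, z up, the work surface at z = 0. Lengths are in m, angles in degrees, forces in N, time in s.
With the tool pointing down it reaches from about 0.25 to 0.725 m from the base axis. Payload 9.7 kg.
Tool frame: the origin (TCP) lies midway between the tips of the shut fingers; the grasp point (between the pads) lies 19 mm behind it; y points along the fingers, x is the direction in which the jaws open and shut, and the axes are right-handed (so a half turn about y gives the same grasp; the last joint's range is limited). The gripper opens to 85 mm and grips with 20 to 120 N. Pads are 22 mm wide; open, the fingers measure 114 mm over their backs; the gripper's body (76 mm by 85 mm) begins 54 mm behind the grasp point. The pads swing forward as they close: fully open they stand 13 mm farther back than shut.
Start: joints at [72.708, 4.979, 10.078, 95.1, 0, 90], TCP at [0.163, 0.525, 0.231] pointing down, gripper open.
Joint ranges: [-179.16, 179.16], [-48.56, 103.87], [-65.8, 70.77], [-126.05, 130.52], [-82.76, 87.17], [-180, 180]. Speed limits (degrees/s): [127.2, 127.2, 147.25, 180, 180, 180].

## Interface

Orientations are given as [roll, pitch, yaw] about the fixed x, y, z axes, in that order (R = Rz(yaw) Ry(pitch) Rx(roll)).
In Python, from workcell import get_obs, camera, job_done gives the robot as it stands.
- The arm moves only by the tool play_rows, never from a script. Its argument "moves" is a list of rows, each a list of 3 entries, a list of its own where there are three numbers: the turn, a rotation vector about the tool's x, y, z in degrees, then the shift along the tool's x, y, z in m, then the opening in per cent of the stroke, from 0 (shut) to 100 (fully open). A call has exactly 5 rows; each row is the pose to reach, as a shift and turn from the pose commanded when the call began, along the tool's axes at that moment; what a row does not reach only later rows make up. A row lasts 1/10 s, in which the tool goes at most 50 mm and 8.59 degrees, less where a joint would pass 70% of its speed; a pose out of reach is approached as far as the arm can. A call with a gripper value outside its range is refused whole. The fingers move at their own pace and stop on an object; "grip_force" is the grip in N (left out, the last holds). Time passes only in rows, so rows that repeat a pose let the fingers close, or fill a call up. It gives the time, the measured TCP pose, the force and the opening at its end, in the units of the state.
- get_obs(): the state, without advancing time (a new reading comes with each control period).
- camera(name): name is "scene" or "top"; returns a dict with "img" (480x640x3 uint8, red, green, blue), "fov_y" (degrees; the focal length in pixels is half the picture's height over the tangent of half this angle, whatever the lens; pixels are square), "cx", "cy" (the principal point, pixels), "world_from_camera" (4x4, takes a point from camera to world coordinates). Camera axes: x right, y up, looking along -z (the intrinsics and any distortion apply to the point x, -y, -z); pixel columns grow to the right and rows downward; lengths in m; the calibration is good to about 2 mm. A picture is of the moment at which its call begins. There is no depth.
- job_done(): hands the job in, once; it reports no verdict.
The state is a dict: "time": time; "q": joint angles; "qd": joint speeds; "joint_efforts": joint torques, N m; "ee_pos": TCP position; "tcp_rot": TCP orientation; "wrist_force": force on the tool from outside, world axes, zero at the start; "torque": the same for the moment, N m; "opening": finger opening in m.
Only numpy, scipy, OpenCV 4.12 (cv2) and the standard library are available. Lean on these libraries where they do the work, as an engineer would, in place of code of your own. Each camera call takes 0.05 s, during which the arm holds its last target.

## Working session

There is one attempt and no reset: what is moved stays moved. The work goes in short steps, Python scripts to look and compute and a tool call to move; the robot and the scene stay as the last step left them, time stands still between calls to the robot, and variables do not carry over. Pictures are saved under pics/ and viewed, and the job is handed in when it is done.

Besides the shell and the picture viewer there is one more tool, called by a JSON object that holds its "op" and its "data". play_rows: Moves the arm, as the interface text tells. Its arguments: {"type":"object","properties":{"moves":{"type":"array"},"grip_force":{"type":"number"}},"required":["moves"]}

```bash
mkdir -p pics; ls; python3 - <<'E'
from workcell import get_obs,camera
import cv2,numpy as np
print(get_obs())
for n in("scene","top"):
    c=camera(n);cv2.imwrite(f"pics/{n}0.png",c["img"][:,:,::-1]);print(n,{k:(v.tolist() if hasattr(v,'tolist') else v) for k,v in c.items() if k!="img"})
E
```

```text
pics
{'time': 0.0, 'q': array([ 7.27070122e+01,  5.00971526e+00,  1.00332449e+01,  9.50985424e+01,
       -1.24817432e-03,  9.00003469e+01]), 'qd': array([ 0.18477403, -0.05335629, -0.00304896,  0.03109934, -0.00860966,
       -0.06266448]), 'joint_efforts': array([ 1.75344197e-03, -5.20396471e+01,  4.64795065e+01,  1.65233226e-02,
        3.04572359e-05,  9.17871432e-06]), 'ee_pos': array([0.16342922, 0.52491619, 0.23058552]), 'tcp_rot': array([-9.00012486e+01,  7.50127413e-02,  7.27066653e+01]), 'wrist_force': array([-0.32087752, -0.03710841,  0.08536497]), 'torque': array([-0.0151199 ,  0.04914473,  0.06750501]), 'opening': 0.08497435916851362}
scene {'fov_y': 55.141402603846345, 'cx': 314.95763355931365, 'cy': 234.36880025825025, 'world_from_camera': [[-0.5101427639424996, -0.48800290798947443, 0.7082425588673157, 1.3323750142913189], [0.8600877944674731, -0.28769588473288993, 0.4212838279780473, 0.4524455649691536], [-0.0018292635634063138, 0.8240656768131869, 0.5664913186388997, 0.7842690390721972], [0.0, 0.0, 0.0, 1.0]]}
top {'fov_y': 49.96217448085429, 'cx': 321.8865386534367, 'cy': 243.3547792583568, 'world_from_camera': [[0.006593237554802322, 0.9888230748085011, -0.1489478296075757, 0.3851054008494854], [-0.9998995303144841, 0.004650058444488625, -0.01339052774676156, -0.009863277827031749], [-0.012548246707006352, 0.14902115179639533, 0.9887543870051125, 1.3257758539477098], [0.0, 0.0, 0.0, 1.0]]}
```

View pics/scene0.png

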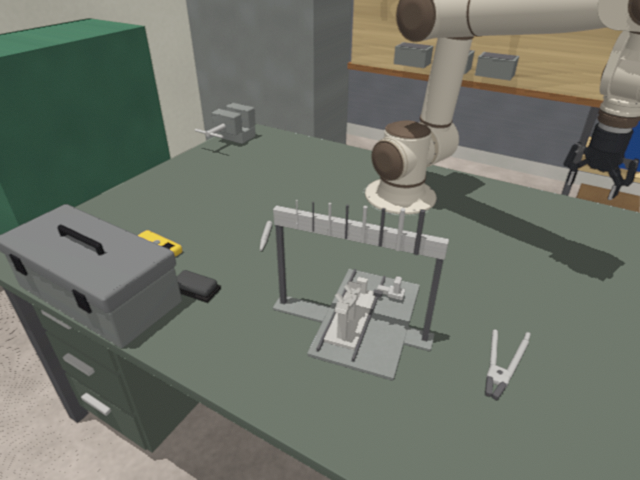

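View pics/top0.png

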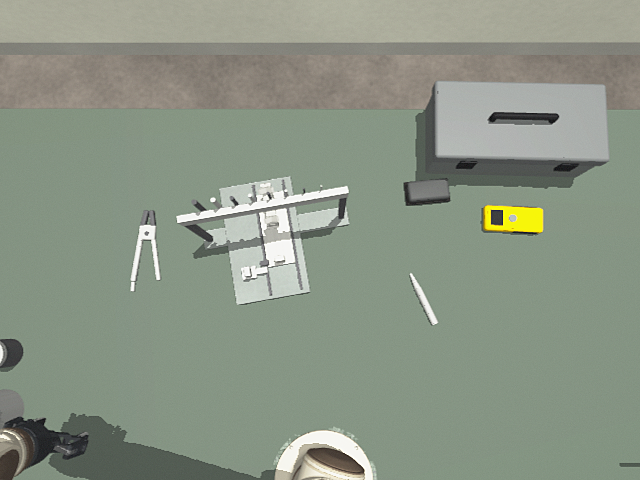

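The top view shows the stand around (265,240), the lock tab near (250,272), the punch from its head at (433,322) to its point at (412,275), and the pliers to the left. I'll enlarge these areas.

```bash
python3 - <<'E'
import cv2
a=cv2.imread("pics/top0.png");b=cv2.imread("pics/scene0.png")
def crop(im,x,y,w,h,s,n): cv2.imwrite(f"pics/{n}.png",cv2.resize(im[y:y+h,x:x+w],None,fx=s,fy=s,interpolation=cv2.INTER_CUBIC))
crop(a,215,170,100,140,4,"t_st");  crop(a,400,260,50,75,8,"t_pu"); crop(b,265,200,190,180,3.3,"s_st"); crop(b,250,210,30,50,10,"s_pu")
E
```

```text
(no output)
```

View pics/t_st.png

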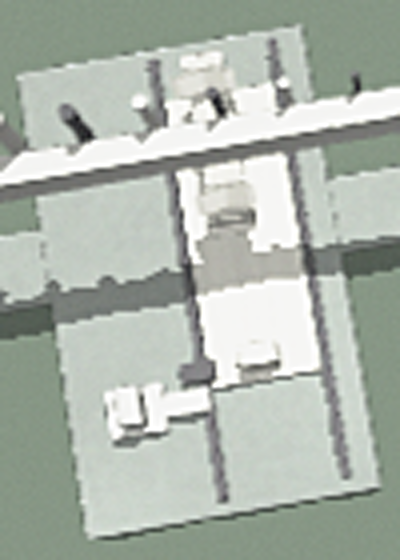

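View pics/t_pu.png

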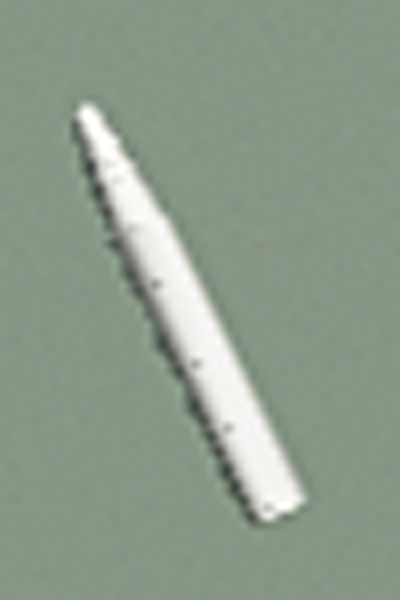

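View pics/s_st.png

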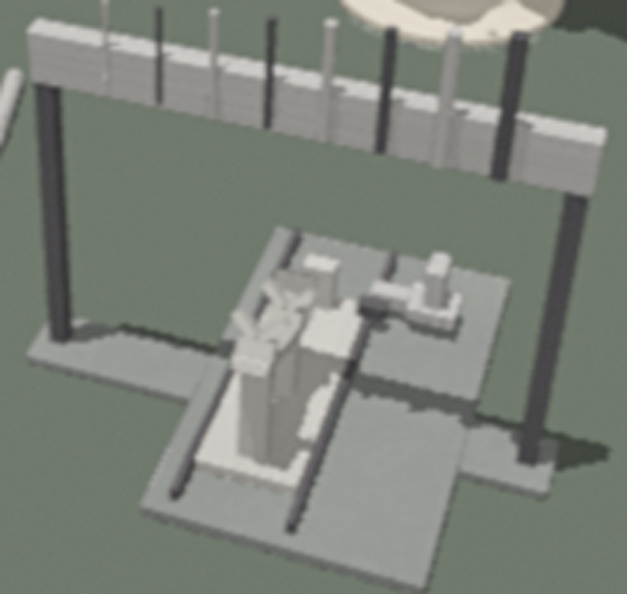

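View pics/s_pu.png

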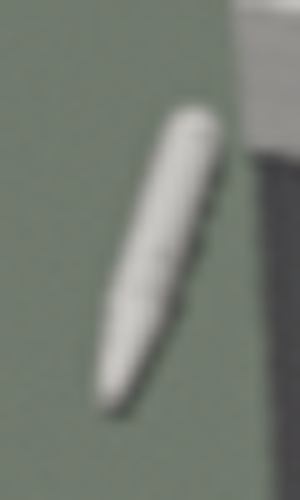

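```bash
cat > h.py <<'E'
import numpy as np,cv2
from scipy.spatial.transform import Rotation as R
from workcell import get_obs,camera
C={}
C["scene"]=dict(fov_y=55.141402603846345,cx=314.95763355931365,cy=234.36880025825025,world_from_camera=np.array([[-0.5101427639424996, -0.48800290798947443, 0.7082425588673157, 1.3323750142913189], [0.8600877944674731, -0.28769588473288993, 0.4212838279780473, 0.4524455649691536], [-0.0018292635634063138, 0.8240656768131869, 0.5664913186388997, 0.7842690390721972], [0.0, 0.0, 0.0, 1.0]]))
C["top"]=dict(fov_y=49.96217448085429,cx=321.8865386534367,cy=243.3547792583568,world_from_camera=np.array([[0.006593237554802322, 0.9888230748085011, -0.1489478296075757, 0.3851054008494854], [-0.9998995303144841, 0.004650058444488625, -0.01339052774676156, -0.009863277827031749], [-0.012548246707006352, 0.14902115179639533, 0.9887543870051125, 1.3257758539477098], [0.0, 0.0, 0.0, 1.0]]))
K1={"scene":0.,"top":0.}
def proj(n,P,k=None):
    c=C[n];T=np.linalg.inv(c["world_from_camera"]);P=np.atleast_2d(P)
    p=P@T[:3,:3].T+T[:3,3];x=p[:,0]/-p[:,2];y=p[:,1]/p[:,2]
    k=K1[n] if k is None else k
    f=240/np.tan(np.radians(c["fov_y"]/2));r=1+k*(x*x+y*y)
    return np.c_[c["cx"]+f*x*r,c["cy"]+f*y*r]
def ray(n,uv,z):
    c=C[n];f=240/np.tan(np.radians(c["fov_y"]/2));W=c["world_from_camera"]
    xd,yd=(uv[0]-c["cx"])/f,(uv[1]-c["cy"])/f;x,y=xd,yd
    for _ in range(20):
        r=1+K1[n]*(x*x+y*y);x,y=xd/r,yd/r
    d=W[:3,:3]@[x,-y,-1];o=W[:3,3];return o+d*(z-o[2])/d[2]
def uc(u,v,s,x0,y0): return ((u+.5)/s-.5+x0,(v+.5)/s-.5+y0)
def stand(p,P):
    c,s=np.cos(p[2]),np.sin(p[2]);P=np.atleast_2d(P)
    return np.c_[p[0]+c*P[:,0]-s*P[:,1],p[1]+s*P[:,0]+c*P[:,1],P[:,2]]
E
python3 - <<'E'
from h import *
from scipy.optimize import least_squares
t=[uc(*q,4,215,170) for q in [(88,538),(381,489),(18,76),(301,27)]]
PT=np.array([(-.21,.13,.012),(-.21,-.06,.012),(.1,.13,.012),(.1,-.06,.012)])
s=[uc(*q,3.3,265,200) for q in [(142,505),(427,586),(510,280),(280,228)]]
PS=np.array([(.1,-.06,.012),(.1,.13,.012),(-.21,.13,.012),(-.21,-.06,.012)])
for use in("top","scene","both"):
    def f(p):
        r=[]
        if use!="scene": r.append(proj("top",stand(p,PT))-t)
        if use!="top": r.append(proj("scene",stand(p,PS))-s)
        return np.vstack(r).ravel()
    r=least_squares(f,[.5,.1,0]);print(use,r.x,np.degrees(r.x[2]));print(r.fun.reshape(-1,2).round(2))
# punch
for q in [(86,108),(281,512)]:
    print("top",ray("top",uc(*q,8,400,260),.008))
for q in [(108,403),(197,112)]:
    print("scene",ray("scene",uc(*q,10,250,210),.008))
E
```

```text
top [0.65353038 0.1338076  0.1803742 ] 10.334680324187502
[[-0.26  0.91]
 [ 0.22  0.14]
 [-0.23 -0.51]
 [ 0.27 -0.63]]
scene [0.6536938  0.1347409  0.18194325] 10.424580094249047
[[-0.38  0.  ]
 [ 0.21  0.45]
 [ 0.82 -0.39]
 [-0.66 -0.63]]
both [0.65357115 0.13432931 0.18138836] 10.392787737202745
[[-0.37  0.93]
 [ 0.09  0.08]
 [-0.46 -0.47]
 [ 0.03 -0.66]
 [-0.53 -0.13]
 [ 0.01  0.35]
 [ 0.72 -0.44]
 [-0.73 -0.7 ]]
top [ 0.5077899  -0.21886034  0.008     ]
top [ 0.38046485 -0.27776645  0.008     ]
scene [ 0.50753109 -0.21894855  0.008     ]
scene [ 0.36976579 -0.28577822  0.008     ]
```

```bash
python3 - <<'E'
from h import *
p=[.6536,.1343,np.radians(10.4)]
def inv(w):
    d=w[:2]-np.array(p[:2]);c,s=np.cos(p[2]),np.sin(p[2]);return np.array([c*d[0]+s*d[1],-s*d[0]+c*d[1],w[2]])*1000
for nm,n,q,z,par in [("pull","top",(258,352),.064,(4,215,170)),("pull","scene",(322,263),.064,(3.3,265,200)),("lock","top",(130,406),.072,(4,215,170)),("lock","scene",(438,260),.072,(3.3,265,200)),
 ("barL","scene",(32,30),.28,(3.3,265,200)),("barR","scene",(605,135),.28,(3.3,265,200))]:
    w=ray(n,uc(*q,*par),z);print(nm,n,w.round(4),inv(w).round(1))
a=cv2.imread("pics/top0.png");cv2.imwrite("pics/t_tab.png",cv2.resize(a[245:285,235:300],None,fx=12,fy=12,interpolation=cv2.INTER_CUBIC))
b=cv2.imread("pics/scene0.png");cv2.imwrite("pics/s_tab.png",cv2.resize(b[265:320,325:410],None,fx=9,fy=9,interpolation=cv2.INTER_CUBIC))
E
```

```text
pull top [0.539  0.1126 0.064 ] [-116.6   -0.7   64. ]
pull scene [0.5391 0.1134 0.064 ] [-1.164e+02  1.000e-01  6.400e+01]
lock top [0.5044 0.1896 0.072 ] [-136.8   81.3   72. ]
lock scene [0.502  0.1883 0.072 ] [-139.4   80.5   72. ]
barL scene [ 0.6634 -0.045   0.28  ] [ -22.7 -178.1  280. ]
barR scene [0.5916 0.3055 0.28  ] [-30.1 179.6 280. ]
```

View pics/t_tab.png

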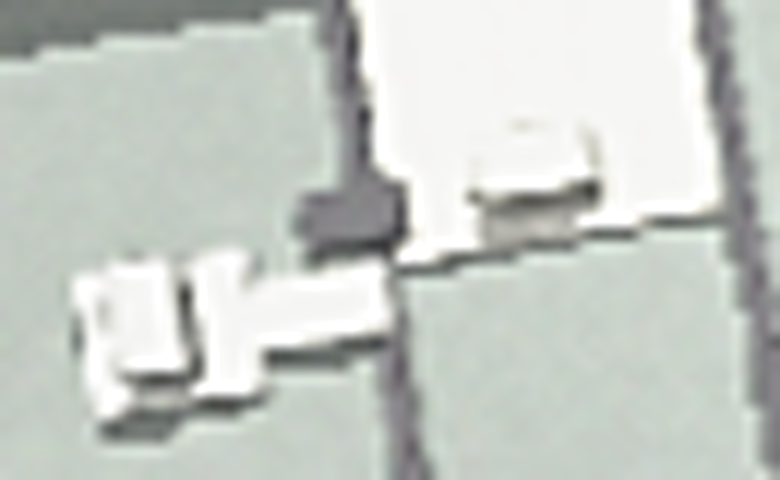

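View pics/s_tab.png

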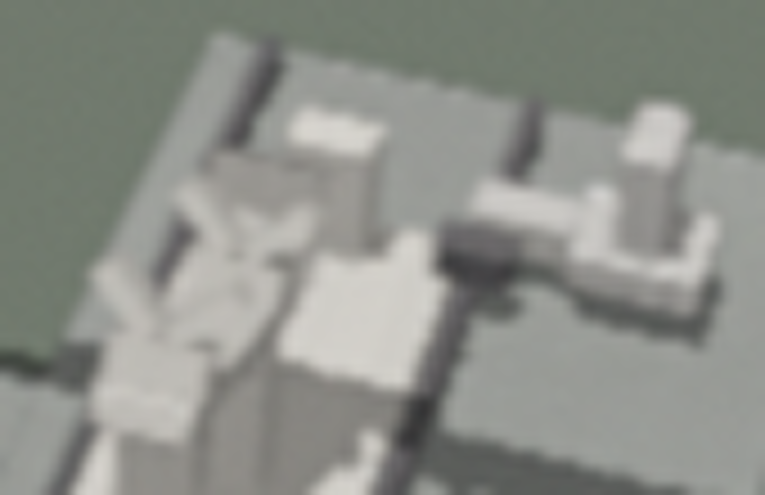

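The punch measures 140 mm between the two ends I picked, against 140 mm given. The pull tab is at stand (-116.5, 0) and the lock tab at (-138.5, 81), which agrees with the given 22/80 mm offsets. Next is a helper that converts a world target into tool-axis numbers.

```bash
cat >> h.py <<'E'
SP=[.6536,.1343,np.radians(10.4)]
def sinv(w):
    d=np.array(w[:2])-np.array(SP[:2]);c,s=np.cos(SP[2]),np.sin(SP[2]);return np.array([c*d[0]+s*d[1],-s*d[0]+c*d[1],w[2]])
def go(pos,rot):
    o=get_obs();A=R.from_euler("xyz",o["tcp_rot"],degrees=True);B=rot if isinstance(rot,R) else R.from_euler("xyz",rot,degrees=True)
    print("t",round(o["time"],2),"pos",o["ee_pos"].round(4),"stand",sinv(o["ee_pos"]).round(4),"rpy",o["tcp_rot"].round(1),"q",o["q"].round(0),"op",round(o["opening"],4),"F",o["wrist_force"].round(1))
    print("turn",(A.inv()*B).as_rotvec(degrees=True).round(2),"shift",A.inv().apply(np.array(pos)-o["ee_pos"]).round(4))
E
python3 - <<'E'
from h import *
w=stand(SP,[-.1385,.081,.15])[0];print(w);go(w,[-90,0,100.4])
E
```

```text
[0.5027533  0.18896739 0.15      ]
t 0.1 pos [0.1634 0.5249 0.2307] stand [-0.4116  0.4727  0.2307] rpy [-90.    0.1  72.7] q [73.  5. 10. 95.  0. 90.] op 0.0854 F [ 0.4 -0.2 -0.9]
turn [-2.000e-02 -2.769e+01 -7.000e-02] shift [-0.2198  0.0809 -0.4239]
```

{"op": "play_rows", "data": {"moves": [[[0, -5, 0], [-0.022, 0.003, -0.042], 100], [[0, -10, 0], [-0.044, 0.006, -0.084], 100], [[0, -15, 0], [-0.066, 0.009, -0.126], 100], [[0, -20, 0], [-0.088, 0.012, -0.168], 100], [[0, -25, 0], [-0.11, 0.015, -0.21], 100]]}}

```text
time: 0.6
ee_pos: [0.3322, 0.3561, 0.2159]
tcp_rot: [-90.0, 0.0, 97.9]
wrist_force: [-0.0, 0.8, -0.0]
opening: 0.0852
```

```bash
python3 - <<'E'
from h import *
w=stand(SP,[-.1385,.081,.15])[0];go(w,[-90,0,100.4])
E
```

```text
t 0.6 pos [0.3322 0.3561 0.2159] stand [-0.2761  0.2762  0.2159] rpy [-90.    0.   97.9] q [47. -4. -1. 93. -0. 39.] op 0.0852 F [-0.   0.8 -0. ]
turn [-0.01 -2.46 -0.01] shift [-0.1891  0.066  -0.1459]
```

{"op": "play_rows", "data": {"moves": [[[0, -1, 0], [-0.038, 0.01, -0.03], 100], [[0, -2, 0], [-0.076, 0.02, -0.06], 100], [[0, -2.5, 0], [-0.114, 0.035, -0.09], 100], [[0, -2.5, 0], [-0.152, 0.05, -0.12], 100], [[0, -2.5, 0], [-0.189, 0.066, -0.146], 100]]}}

```text
time: 1.1
ee_pos: [0.5026, 0.1883, 0.1496]
tcp_rot: [-90.0, -0.0, 100.2]
wrist_force: [-0.0, 0.9, -0.2]
opening: 0.0852
```

```bash
python3 - <<'E'
from h import *
w=stand(SP,[-.1385,.081,.041])[0];go(w,[-90,0,100.4])
E
```

```text
t 1.1 pos [0.5026 0.1883 0.1496] stand [-0.1388  0.0803  0.1496] rpy [-90.   -0.  100.2] q [21.  2. -2. 86.  0. 10.] op 0.0852 F [-0.   0.9 -0.2]
turn [ 0.01 -0.2   0.  ] shift [ 0.0006  0.1086 -0.0003]
```

{"op": "play_rows", "data": {"moves": [[[0, 0, 0], [0.0005, 0.03, 0], 60], [[0, 0, 0], [0.0005, 0.06, 0], 60], [[0, 0, 0], [0.0005, 0.085, 0], 60], [[0, 0, 0], [0.0005, 0.1, 0], 60], [[0, 0, 0], [0.0005, 0.108, 0], 60]]}}

```text
time: 1.6
ee_pos: [0.5006, 0.1902, 0.0408]
tcp_rot: [-89.9, 0.0, 100.2]
wrist_force: [-0.4, -0.3, 1.0]
opening: 0.0509
```

{"op": "play_rows", "data": {"moves": [[[0, 0, 0], [0, 0, 0], 0], [[0, 0, 0], [0, 0, 0], 0], [[0, 0, 0], [0, 0, 0], 0], [[0, 0, 0], [0, 0, 0], 0], [[0, 0, 0], [0, 0, 0], 0]], "grip_force": 25}}

```text
time: 2.1
ee_pos: [0.5019, 0.1908, 0.0437]
tcp_rot: [-90.1, -0.0, 100.2]
wrist_force: [-1.0, 0.3, 6.8]
opening: 0.0138
```

```bash
python3 - <<'E'
from h import *
w=stand(SP,[-.1385,.081,.041])[0];go(w,[-90,0,100.4])
c=camera("top");cv2.imwrite("pics/t1.png",cv2.resize(c["img"][190:330,200:340,::-1],None,fx=4,fy=4,interpolation=cv2.INTER_CUBIC))
E
```

```text
t 2.1 pos [0.5019 0.1908 0.0437] stand [-0.139   0.083   0.0437] rpy [-90.1  -0.  100.2] q [ 21.   4. -12.  74.   0.  11.] op 0.0138 F [-1.   0.3  6.8]
turn [ 0.12 -0.18  0.03] shift [-0.002   0.0027 -0.0005]
```

View pics/t1.png

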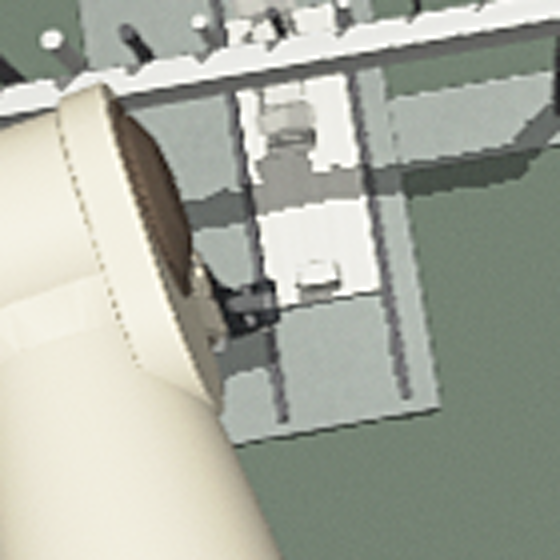

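The fingers have closed on 13.8 mm, so the lock tab is held. The tips are lightly on the block (Fz 6.8 N), so I'll lift 2 mm and slide towards +y, which is tool +x.

{"op": "play_rows", "data": {"moves": [[[0, 0, 0], [0, -0.002, 0], 0], [[0, 0, 0], [0.007, -0.002, 0], 0], [[0, 0, 0], [0.014, -0.002, 0], 0], [[0, 0, 0], [0.02, -0.002, 0], 0], [[0, 0, 0], [0.025, -0.002, 0], 0]]}}

```text
time: 2.65
ee_pos: [0.4973, 0.2151, 0.0438]
tcp_rot: [-90.0, 0.1, 100.2]
wrist_force: [5.8, -2.1, -7.6]
opening: 0.0138
```

```bash
python3 - <<'E'
from h import *
go(stand(SP,[-.1385,.109,.043])[0],[-90,0,100.4])
E
```

```text
t 2.65 pos [0.4973 0.2151 0.0438] stand [-0.1391  0.1077  0.0438] rpy [-9.000e+01  1.000e-01  1.002e+02] q [ 23.   4. -11.  74.  -0.  13.] op 0.0138 F [ 5.8 -2.1 -7.6]
turn [ 0.04 -0.2  -0.06] shift [ 0.0014  0.0008 -0.0006]
```

{"op": "play_rows", "data": {"moves": [[[0, 0, 0], [0.002, 0.001, 0], 0], [[0, 0, 0], [0.003, 0.001, 0], 0], [[0, 0, 0], [0.003, 0.001, 0], 0], [[0, 0, 0], [0.003, 0.001, 0], 0], [[0, 0, 0], [0.003, 0.001, 0], 0]]}}

```text
time: 3.15
ee_pos: [0.4973, 0.2153, 0.0437]
tcp_rot: [-90.1, 0.3, 100.1]
wrist_force: [5.6, -14.7, 2.7]
opening: 0.0134
```

```bash
python3 - <<'E'
from h import *
go(stand(SP,[-.1385,.109,.043])[0],[-90,0,100.4])
E
```

```text
t 3.15 pos [0.4973 0.2153 0.0437] stand [-0.1391  0.1079  0.0437] rpy [-90.1   0.3 100.1] q [ 24.   4. -11.  74.  -0.  14.] op 0.0134 F [  5.6 -14.7   2.7]
turn [ 0.08 -0.31 -0.34] shift [ 0.0011  0.0007 -0.0006]
```

The tab is against its end stop (14.7 N reaction). Now I'll open, rise, and look.

{"op": "play_rows", "data": {"moves": [[[0, 0, 0], [-0.001, 0, 0], 50], [[0, 0, 0], [-0.002, 0, 0], 50], [[0, 0, 0], [-0.003, 0, 0], 50], [[0, 0, 0], [-0.003, -0.03, 0], 50], [[0, 0, 0], [-0.003, -0.06, 0], 50]]}}

```text
time: 3.65
ee_pos: [0.496, 0.215, 0.1033]
tcp_rot: [-89.9, 0.0, 100.2]
wrist_force: [1.1, -0.4, -0.2]
opening: 0.0432
```

```bash
python3 - <<'E'
from h import *
go(stand(SP,[-.1165,0,.1])[0],[-90,0,100.4])
c=camera("scene");cv2.imwrite("pics/s2.png",cv2.resize(c["img"][220:370,290:440,::-1],None,fx=4,fy=4,interpolation=cv2.INTER_CUBIC))
E
```

```text
t 3.65 pos [0.496  0.215  0.1033] stand [-0.1404  0.1078  0.1033] rpy [-89.9   0.  100.2] q [23.  3. -6. 81.  0. 13.] op 0.0432 F [ 1.1 -0.4 -0.2]
turn [-0.12 -0.17 -0.01] shift [-0.1077  0.0033 -0.0243]
```

View pics/s2.png

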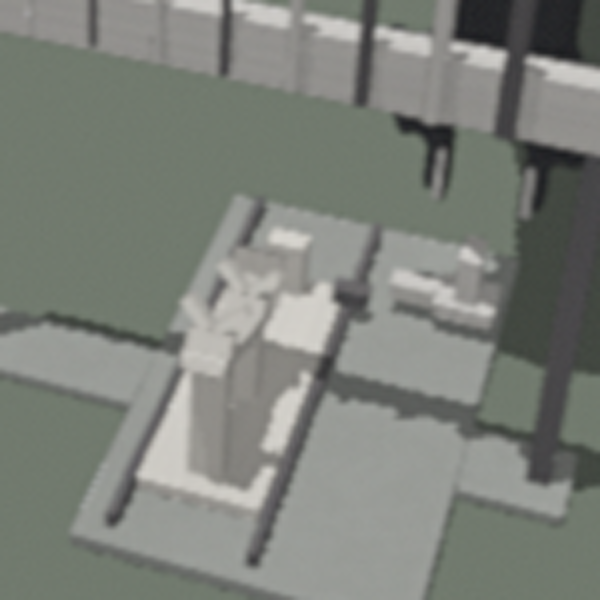

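The picture shows the lock tongue at (415,285), well clear of the rest, and the pull tab at (290,245). I want the heel-stop position before I grasp the pull tab.

```bash
python3 - <<'E'
from h import *
for q in [(232,213),(228,195)]: print(sinv(ray("top",uc(*q,4,215,170),.110)))
for q in [(260,252),(285,262)]: print(sinv(ray("scene",uc(*q,4,290,220),.110)))
E
python3 - <<'E'
import cv2
a=cv2.imread("pics/top0.png")[170:260,245:300];cv2.imwrite("pics/t_r.png",cv2.resize(a,None,fx=6,fy=6,interpolation=cv2.INTER_CUBIC))
E
```

```text
[-0.03712701 -0.00225597  0.11      ]
[-0.02581973 -0.00164647  0.11      ]
[-0.04578953 -0.00069386  0.11      ]
[-0.04237135  0.0147791   0.11      ]
```

View pics/t_r.png

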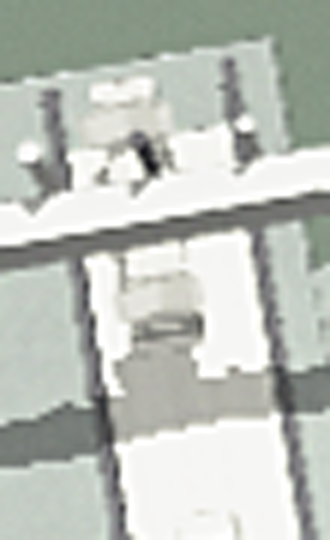

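The heel stop is at stand x ≈ -0.04, clear of a gripper working at the tab.

{"op": "play_rows", "data": {"moves": [[[0, 0, 0], [-0.03, 0, -0.007], 60], [[0, 0, 0], [-0.06, 0, -0.014], 60], [[0, 0, 0], [-0.09, 0, -0.02], 60], [[0, 0, 0], [-0.1077, 0, -0.0243], 60], [[0, 0, 0], [-0.1077, 0.003, -0.0243], 60]]}}

```text
time: 4.2
ee_pos: [0.5406, 0.1118, 0.1005]
tcp_rot: [-90.0, 0.0, 100.1]
wrist_force: [-0.1, 0.7, -0.3]
opening: 0.0515
```

```bash
python3 - <<'E'
from h import *
go(stand(SP,[-.1165,0,.037])[0],[-90,0,100.4])
E
```

```text
t 4.2 pos [0.5406 0.1118 0.1005] stand [-0.1152 -0.0017  0.1005] rpy [-90.    0.  100.1] q [12.  5. -5. 81. -0.  2.] op 0.0515 F [-0.1  0.7 -0.3]
turn [ 0.05 -0.32 -0.01] shift [0.0017 0.0635 0.0014]
```

{"op": "play_rows", "data": {"moves": [[[0, -0.3, 0], [0.001, 0.025, 0.001], 60], [[0, -0.3, 0], [0.0015, 0.045, 0.001], 60], [[0, -0.3, 0], [0.0015, 0.06, 0.001], 60], [[0, -0.3, 0], [0.0015, 0.063, 0.001], 60], [[0, -0.3, 0], [0.0015, 0.063, 0.001], 60]]}}

```text
time: 4.7
ee_pos: [0.5383, 0.1151, 0.0371]
tcp_rot: [-90.0, -0.0, 100.5]
wrist_force: [-0.6, 0.5, -0.4]
opening: 0.0509
```

{"op": "play_rows", "data": {"moves": [[[0, 0, 0], [0, 0, 0], 0], [[0, 0, 0], [0, 0, 0], 0], [[0, 0, 0], [0, 0, 0], 0], [[0, 0, 0], [0, 0, 0], 0], [[0, 0, 0], [0, 0, 0], 0]], "grip_force": 30}}

```text
time: 5.2
ee_pos: [0.5396, 0.113, 0.0388]
tcp_rot: [-90.1, 0.2, 100.4]
wrist_force: [0.5, -9.9, 3.9]
opening: 0.0237
```

```bash
python3 - <<'E'
from h import *
go(stand(SP,[-.1765,0,.037])[0],[-90,0,100.4])
E
```

```text
t 5.2 pos [0.5396 0.113  0.0388] stand [-0.1159 -0.0004  0.0388] rpy [-90.1   0.2 100.4] q [ 12.   6. -10.  74.  -0.   2.] op 0.0237 F [ 0.5 -9.9  3.9]
turn [ 0.12  0.02 -0.21] shift [0.0004 0.0016 0.0606]
```

{"op": "play_rows", "data": {"moves": [[[0, 0, 0], [-0.0015, 0, 0.01], 0], [[0, 0, 0], [-0.002, 0, 0.022], 0], [[0, 0, 0], [-0.002, 0, 0.035], 0], [[0, 0, 0], [-0.002, 0, 0.046], 0], [[0, 0, 0], [-0.002, 0, 0.054], 0]]}}

```text
time: 5.7
ee_pos: [0.4858, 0.103, 0.0387]
tcp_rot: [-90.2, -0.0, 100.5]
wrist_force: [3.4, 0.3, 5.7]
opening: 0.0233
```

{"op": "play_rows", "data": {"moves": [[[0, 0, 0], [0, 0, 0.003], 0], [[0, 0, 0], [0, 0, 0.005], 0], [[0, 0, 0], [0, 0, 0.007], 0], [[0, 0, 0], [0, 0, 0.009], 0], [[0, 0, 0], [0, 0, 0.009], 0]]}}

```text
time: 6.2
ee_pos: [0.4822, 0.1023, 0.0391]
tcp_rot: [-90.7, 0.0, 100.5]
wrist_force: [29.0, 5.6, -11.1]
opening: 0.0234
```

```bash
python3 - <<'E'
from h import *
go(stand(SP,[-.1765,0,.037])[0],[-90,0,100.4])
E
```

```text
t 6.2 pos [0.4822 0.1023 0.0391] stand [-0.1744 -0.0005  0.0391] rpy [-90.7   0.  100.5] q [ 12.  -3. -19.  73.  -0.   1.] op 0.0234 F [ 29.    5.6 -11.1]
turn [0.73 0.11 0.  ] shift [0.0005 0.002  0.0022]
```

The rest is against its end stop (29 N reaction). Releasing and rising.

{"op": "play_rows", "data": {"moves": [[[0, 0, 0], [0, 0, -0.003], 60], [[0, 0, 0], [0, 0, -0.005], 60], [[0, 0, 0], [0, 0, -0.005], 60], [[0, 0, 0], [0, -0.03, -0.005], 60], [[0, 0, 0], [0, -0.07, -0.005], 60]]}}

```text
time: 6.7
ee_pos: [0.4799, 0.1018, 0.1061]
tcp_rot: [-89.7, 0.0, 100.5]
wrist_force: [0.5, 0.3, 0.7]
opening: 0.0511
```

```bash
python3 - <<'E'
from h import *
h=np.array([.3805,-.2778,.008]);p=np.array([.5078,-.2189,.008]);u=(p-h)/np.linalg.norm(p-h);g=h+.05*u;print(g,np.degrees(np.arctan2(u[1],u[0])))
g[2]=.15;go(g,[-90,0,114.8])
E
```

```text
[ 0.42587813 -0.25680415  0.008     ] 24.829346588149587
t 6.7 pos [0.4799 0.1018 0.1061] stand [-0.1767 -0.0006  0.1061] rpy [-89.7   0.  100.5] q [ 12.  -3. -12.  81.   0.   1.] op 0.0511 F [0.5 0.3 0.7]
turn [ -0.29 -14.29   0.03] shift [-0.3427 -0.0433  0.1187]
```

{"op": "play_rows", "data": {"moves": [[[0, 0, 0], [-0.02, -0.02, 0.015], 70], [[0, -3, 0], [-0.06, -0.04, 0.035], 70], [[0, -6, 0], [-0.1, -0.043, 0.05], 70], [[0, -9, 0], [-0.145, -0.043, 0.065], 70], [[0, -12, 0], [-0.19, -0.043, 0.08], 70]]}}

```text
time: 7.2
ee_pos: [0.4369, -0.1006, 0.1506]
tcp_rot: [-90.0, 0.0, 112.7]
wrist_force: [1.2, -0.3, -0.1]
opening: 0.0595
```

```bash
python3 - <<'E'
from h import *
go([.4259,-.2568,.15],[-90,0,114.8])
c=camera("top");cv2.imwrite("pics/t3.png",cv2.resize(c["img"][165:315,200:350,::-1],None,fx=4,fy=4,interpolation=cv2.INTER_CUBIC))
c=camera("scene");cv2.imwrite("pics/s3.png",cv2.resize(c["img"][230:350,310:430,::-1],None,fx=5,fy=5,interpolation=cv2.INTER_CUBIC))
E
```

```text
t 7.2 pos [ 0.4369 -0.1006  0.1506] stand [-0.2556 -0.1919  0.1506] rpy [-90.    0.  112.7] q [-13. -10. -13.  87.   0. -36.] op 0.0595 F [ 1.2 -0.3 -0.1]
turn [ 0.01 -2.12 -0.01] shift [-0.1399  0.0006  0.0704]
```

View pics/t3.png

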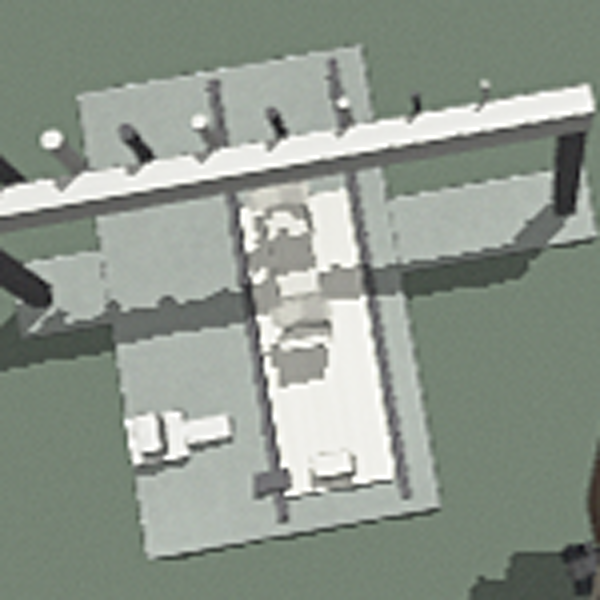

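View pics/s3.png

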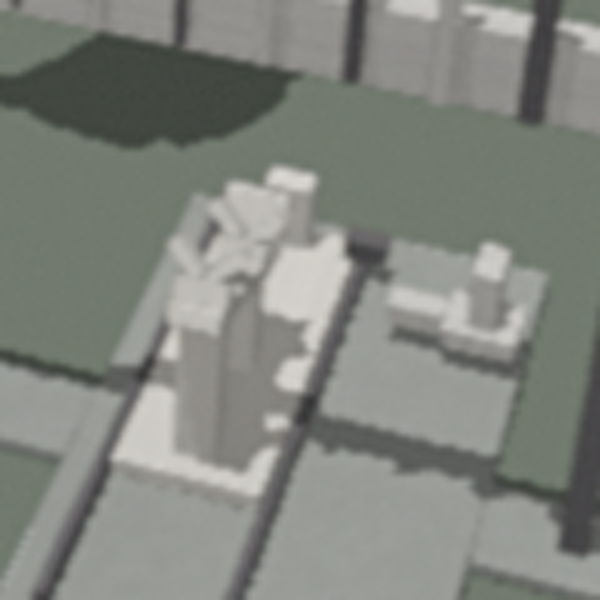

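```bash
python3 - <<'E'
from h import *
c=camera("top");im=c["img"][:,:,::-1];cv2.imwrite("pics/t4.png",cv2.resize(im[205:290,250:310],None,fx=9,fy=9,interpolation=cv2.INTER_CUBIC)[:600*2])
c=camera("scene");im=c["img"][:,:,::-1];cv2.imwrite("pics/s4.png",cv2.resize(im[258:330,330:385],None,fx=8,fy=8,interpolation=cv2.INTER_CUBIC))
E
python3 -c "
import cv2
a=cv2.imread('pics/t4.png');print(a.shape);cv2.imwrite('pics/t4b.png',a[:590])"
```

```text
(765, 540, 3)
```

View pics/t4b.png

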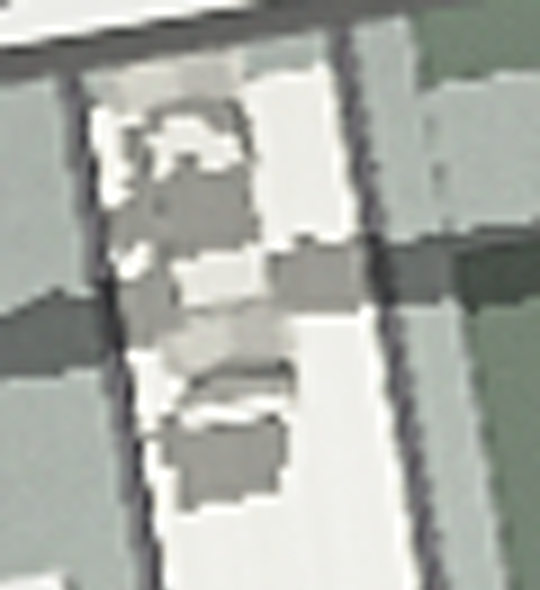

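View pics/s4.png

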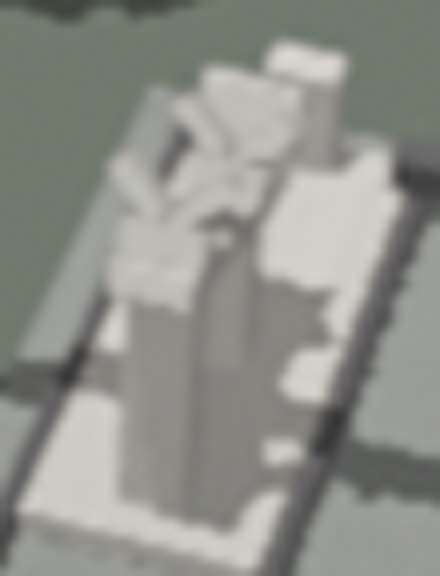

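```bash
cat >> h.py <<'E'
def slope(xs,P,ys=0.):
    P=np.atleast_2d(P);c,s=np.cos(np.radians(24)),np.sin(np.radians(24))
    return stand(SP,np.c_[xs+c*P[:,0]-s*P[:,2],ys+P[:,1],.105+s*P[:,0]+c*P[:,2]])
E
cat > ov.py <<'E'
from h import *
import sys
def ov(xs,tag):
    segs=[([(0,-15,6),(0,15,6),(0,15,-15),(0,-15,-15),(0,-15,6)],(0,0,255))]
    for s in(8,20,80,92): segs.append(([(s,-14,3),(s,0,-11.3),(s,14,3)],(255,0,0) if s<50 else (255,0,255)))
    segs.append(([(0,0,0),(140,0,0)],(0,255,0)))
    for n,f,(x0,y0,w,h,k) in (("top","pics/t_full.png",(255,200,55,65,9)),("scene","pics/s_full.png",(325,255,65,65,9))):
        im=cv2.resize(cv2.imread(f)[y0:y0+h,x0:x0+w],None,fx=k,fy=k,interpolation=cv2.INTER_CUBIC)
        for s,c in segs:
            q=proj(n,slope(xs,np.array(s)/1000));q=((q+.5-[x0,y0])*k-.5).astype(int);cv2.polylines(im,[q],False,c,1)
        cv2.imwrite(f"pics/ov_{n}_{tag}.png",im)
ov(float(sys.argv[1]),sys.argv[2])
E
python3 - <<'E'
from h import *
for n in("top","scene"):cv2.imwrite(f"pics/{n[0]}_full.png",camera(n)["img"][:,:,::-1])
E
python3 ov.py -.100 a
```

```text
(no output)
```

View pics/ov_top_a.png

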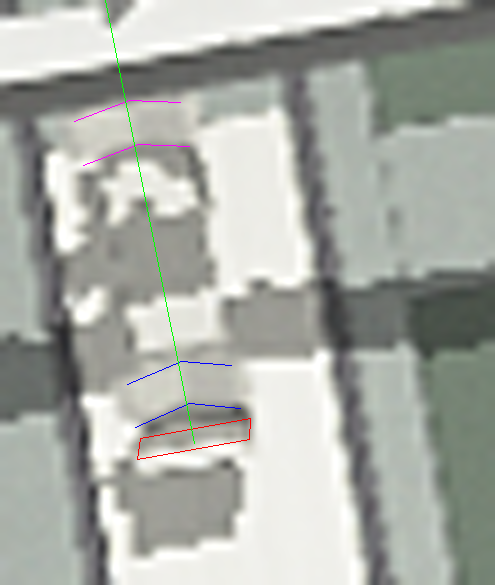

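View pics/ov_scene_a.png

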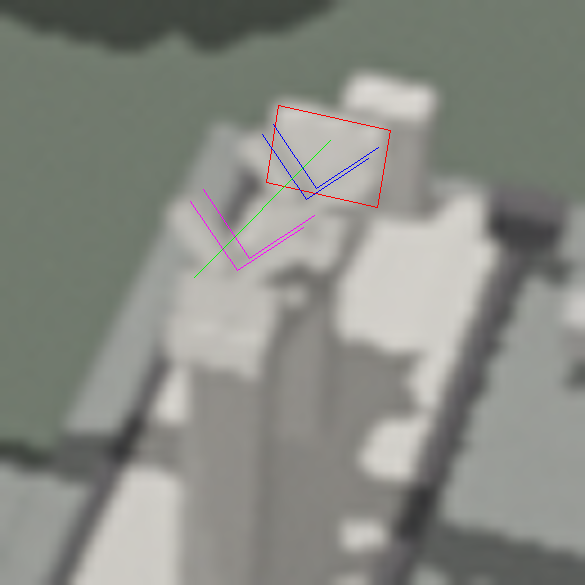

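```bash
python3 ov.py -.090 b
```

```text
(no output)
```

View pics/ov_top_b.png

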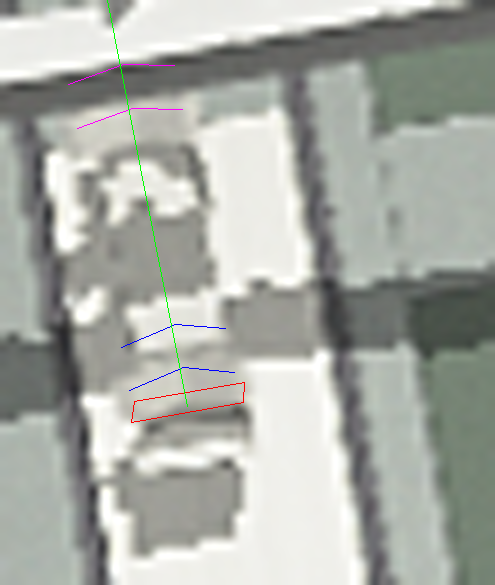

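View pics/ov_scene_b.png

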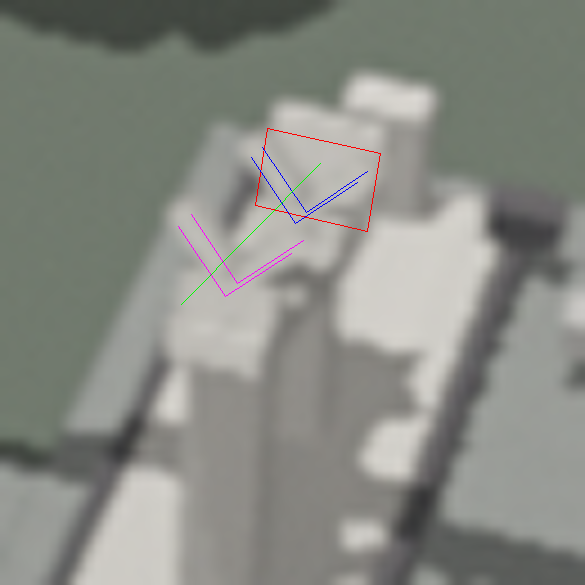

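The overlay puts the seat at stand x ≈ -0.098, ±3 mm. I'll settle the along-slope position by contact with the heel stop. Next, the punch.

{"op": "play_rows", "data": {"moves": [[[0, -1, 0], [-0.035, 0, 0.018], 70], [[0, -2, 0], [-0.07, 0, 0.035], 70], [[0, -2.1, 0], [-0.105, 0, 0.053], 70], [[0, -2.1, 0], [-0.14, 0.02, 0.07], 70], [[0, -2.1, 0], [-0.14, 0.05, 0.07], 70]]}}

```text
time: 8.0
ee_pos: [0.4281, -0.2578, 0.1009]
tcp_rot: [-90.1, 0.2, 114.5]
wrist_force: [-0.0, 0.4, -0.1]
opening: 0.0599
```

```bash
python3 - <<'E'
from h import *
go([.4259,-.2568,.005],[-90,0,114.8])
c=camera("top");cv2.imwrite("pics/t5.png",cv2.resize(c["img"][255:345,370:470,::-1],None,fx=6,fy=6,interpolation=cv2.INTER_CUBIC))
c=camera("scene");cv2.imwrite("pics/s5.png",cv2.resize(c["img"][190:270,220:310,::-1],None,fx=6,fy=6,interpolation=cv2.INTER_CUBIC))
E
```

```text
t 8.0 pos [ 0.4281 -0.2578  0.1009] stand [-0.2926 -0.3449  0.1009] rpy [-90.1   0.2 114.5] q [-31.  -3. -12.  80.  -0. -56.] op 0.0599 F [-0.   0.4 -0.1]
turn [ 0.08 -0.25 -0.18] shift [0.0021 0.0959 0.0017]
```

View pics/t5.png

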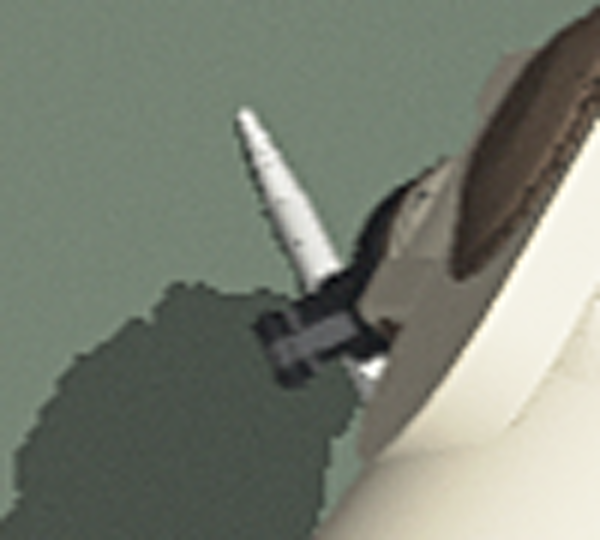

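View pics/s5.png

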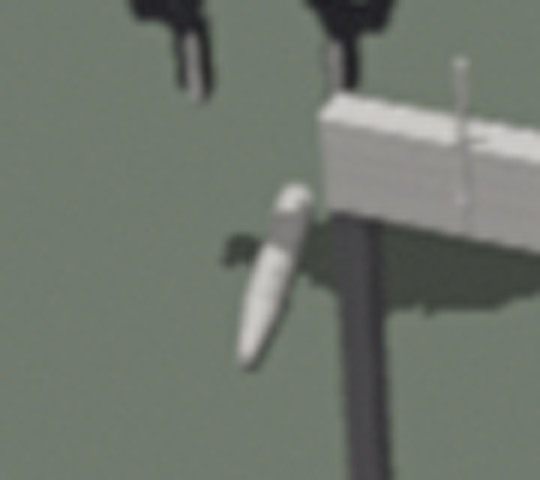

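Jaws straddle the punch squarely. I'll descend to about 3 mm above the desk.

{"op": "play_rows", "data": {"moves": [[[0, -0.3, 0], [0.002, 0.03, 0.0017], 70], [[0, -0.3, 0], [0.002, 0.06, 0.0017], 70], [[0, -0.3, 0], [0.002, 0.08, 0.0017], 60], [[0, -0.3, 0], [0.002, 0.092, 0.0017], 50], [[0, -0.3, 0], [0.002, 0.098, 0.0017], 45]]}}

```text
time: 8.6
ee_pos: [0.4249, -0.2531, 0.0024]
tcp_rot: [-90.0, -0.0, 115.0]
wrist_force: [-0.1, -0.5, -0.8]
opening: 0.0385
```

```bash
python3 - <<'E'
from h import *
go([.4259,-.2568,.003],[-90,0,114.8])
E
```

```text
t 8.6 pos [ 0.4249 -0.2531  0.0024] stand [-0.2948 -0.3398  0.0024] rpy [-90.  -0. 115.] q [-31.  -0. -21.  69.   0. -56.] op 0.0385 F [-0.1 -0.5 -0.8]
turn [-0.01  0.22  0.02] shift [-0.0037 -0.0006  0.0007]
```

{"op": "play_rows", "data": {"moves": [[[0, 0, 0], [-0.0035, 0, 0], 45], [[0, 0, 0], [-0.0035, 0, 0], 25], [[0, 0, 0], [-0.0035, 0, 0], 15], [[0, 0, 0], [-0.0035, 0, 0], 0], [[0, 0, 0], [-0.0035, 0, 0], 0]], "grip_force": 60}}

```text
time: 9.1
ee_pos: [0.4267, -0.2578, 0.0037]
tcp_rot: [-90.1, 0.1, 114.9]
wrist_force: [-0.0, 1.6, 6.5]
opening: 0.014
```

{"op": "play_rows", "data": {"moves": [[[0, 0, 0], [0, 0, 0], 0], [[0, 0, 0], [0, 0, 0], 0], [[0, 0, 0], [0, -0.01, 0], 0], [[0, 0, 0], [0, -0.02, 0], 0], [[0, 0, 0], [0, -0.04, 0], 0]]}}

```text
time: 9.6
ee_pos: [0.4251, -0.2571, 0.0423]
tcp_rot: [-89.9, -0.1, 114.9]
wrist_force: [0.0, -0.1, -2.0]
opening: 0.0139
```

```bash
python3 - <<'E'
from h import *
go([.4259,-.2568,.15],[-90,0,114.8])
c=camera("scene");cv2.imwrite("pics/s6.png",cv2.resize(c["img"][170:270,210:330,::-1],None,fx=6,fy=6,interpolation=cv2.INTER_CUBIC))
E
```

```text
t 9.6 pos [ 0.4251 -0.2571  0.0423] stand [-0.2954 -0.3437  0.0423] rpy [-8.990e+01 -1.000e-01  1.149e+02] q [-31.  -1. -17.  74.  -0. -56.] op 0.0139 F [ 0.  -0.1 -2. ]
turn [-0.07  0.1   0.1 ] shift [ 1.000e-04 -1.077e-01 -7.000e-04]
```

View pics/s6.png

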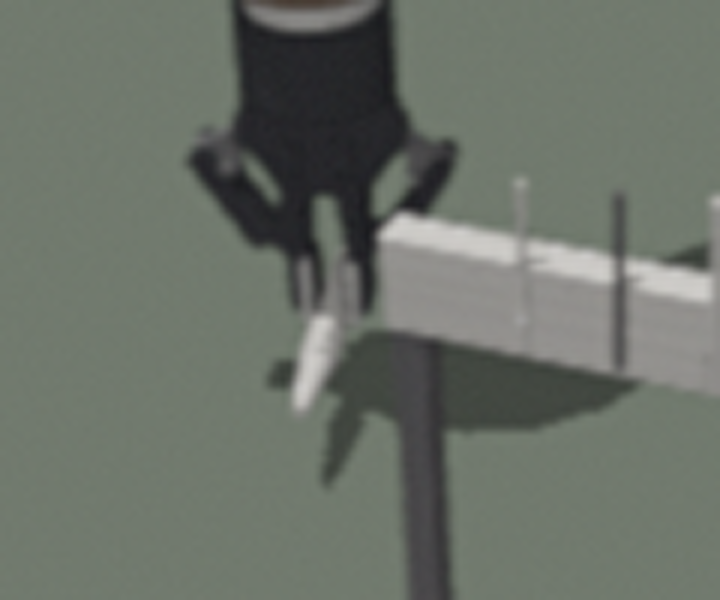

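{"op": "play_rows", "data": {"moves": [[[0, 0, 0], [0, -0.02, 0], 0], [[0, 0, 0], [0, -0.05, 0], 0], [[0, 0, 0], [0, -0.08, 0], 0], [[0, 0, 0], [0, -0.108, 0], 0], [[0, 0, 0], [0, -0.108, 0], 0]], "grip_force": 80}}

```text
time: 10.15
ee_pos: [0.4273, -0.2584, 0.1545]
tcp_rot: [-90.2, 0.3, 114.9]
wrist_force: [0.0, 0.7, -2.0]
opening: 0.0129
```

```bash
python3 - <<'E'
from h import *
go([.4259,-.2568,.15],[-90,0,114.8])
o=get_obs()
c=camera("scene");im=c["img"][:,:,::-1].copy();cv2.imwrite("pics/s7f.png",im)
cv2.imwrite("pics/s7.png",cv2.resize(im[130:230,220:310],None,fx=6,fy=6,interpolation=cv2.INTER_CUBIC))
c=camera("top");im=c["img"][:,:,::-1].copy();cv2.imwrite("pics/t7f.png",im);cv2.imwrite("pics/t7.png",cv2.resize(im[245:345,390:490],None,fx=6,fy=6,interpolation=cv2.INTER_CUBIC))
# expected projections of punch ends with axis a mm behind TCP
A=R.from_euler("xyz",o["tcp_rot"],degrees=True)
for a in(.0,.005,.01):
  for nm,l in(("head",.05),("point",-.09)):
    w=o["ee_pos"]+A.apply([0,-a,l]);print(a,nm,w.round(3),((proj("scene",w)[0]-[220,130])*6+2.5).round(),((proj("top",w)[0]-[390,245])*6+2.5).round())
E
```

```text
t 10.15 pos [ 0.4273 -0.2584  0.1545] stand [-0.2934 -0.3454  0.1545] rpy [-90.2   0.3 114.9] q [-31.  -3.  -7.  86.  -0. -56.] op 0.0129 F [ 0.   0.7 -2. ]
turn [ 0.2  0.1 -0.3] shift [0.0021 0.0045 0.0007]
0.0 head [ 0.382 -0.279  0.154] [277. 309.] [355. 472.]
0.0 point [ 0.509 -0.22   0.155] [217. 456.] [189. 132.]
0.005 head [ 0.382 -0.279  0.159] [276. 300.] [358. 472.]
0.005 point [ 0.509 -0.22   0.16 ] [216. 446.] [192. 131.]
0.01 head [ 0.382 -0.279  0.164] [275. 290.] [361. 472.]
0.01 point [ 0.509 -0.22   0.165] [215. 436.] [194. 130.]
```

View pics/s7.png

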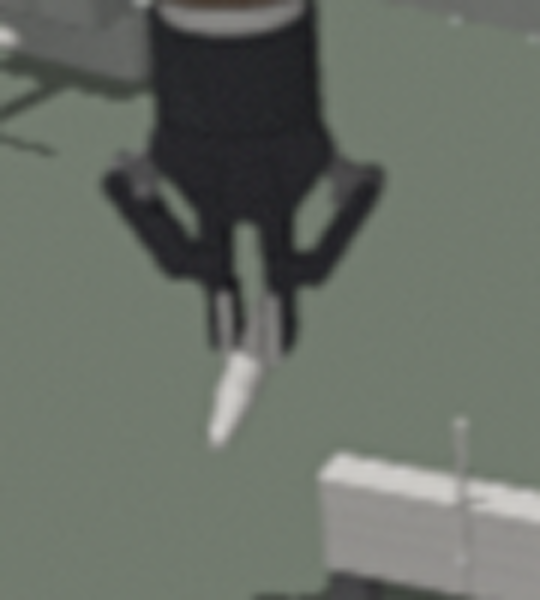

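View pics/t7.png

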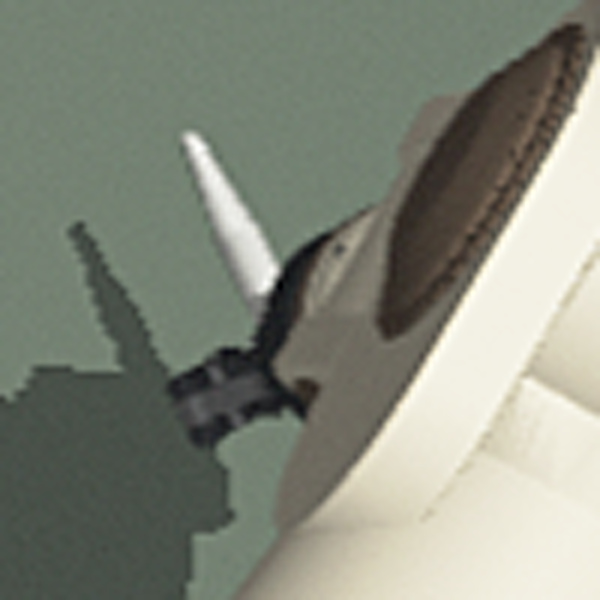

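The punch is held level. Its point in the scene crop is at (217,444), which means the axis lies about 5 mm behind the TCP, as expected. Now I'll work out the tilted pose.

```bash
cat >> h.py <<'E'
def seatpose(s,h,a=.005,xs=-.098,ys=0.,gs=.05):
    "TCP pose with punch head at s up the slope, h square above the seat axis"
    p0=slope(xs,[[0,0,0]],ys)[0];ex=slope(xs,[[1,0,0]],ys)[0]-p0;ey=slope(xs,[[0,1,0]],ys)[0]-p0;ez=slope(xs,[[0,0,1]],ys)[0]-p0
    return slope(xs,[[s+gs,0,h-a]],ys)[0],R.from_matrix(np.c_[ey,-ez,-ex])
E
python3 - <<'E'
from h import *
p,r=seatpose(.006,.06);print("hover",p,sinv(p),r.as_euler("xyz",degrees=True))
w=stand(SP,[-.22,0,.19])[0];print(w);go(w,r)
E
```

```text
hover [0.58552508 0.12180591 0.17802225] [-6.92119697e-02  6.93889390e-18  1.78022252e-01] [-114.     0.   100.4]
[0.43721428 0.09458579 0.19      ]
t 10.25 pos [ 0.4261 -0.2576  0.1504] stand [-0.2945 -0.3444  0.1504] rpy [-90.    0.  114.9] q [-31.  -3.  -7.  86.  -0. -56.] op 0.0133 F [ 0.5 -0.4 -3.1]
turn [-23.84  14.3    3.  ] shift [ 0.3147 -0.0398 -0.1584]
```

{"op": "play_rows", "data": {"moves": [[[0, 0, 0], [0.02, -0.015, -0.01], 0], [[-3, 2, 0], [0.05, -0.03, -0.025], 0], [[-6, 4, 1], [0.085, -0.04, -0.043], 0], [[-9, 6, 1], [0.12, -0.04, -0.06], 0], [[-12, 7, 1.5], [0.155, -0.04, -0.078], 0]]}}

```text
time: 10.75
ee_pos: [0.4308, -0.0827, 0.1888]
tcp_rot: [-102.1, 0.7, 107.7]
wrist_force: [0.6, 0.4, -2.1]
opening: 0.0131
```

```bash
python3 - <<'E'
from h import *
p,r=seatpose(.006,.06)
go(stand(SP,[-.22,0,.19])[0],r)
E
```

```text
t 10.75 pos [ 0.4308 -0.0827  0.1888] stand [-0.2583 -0.1732  0.1888] rpy [-102.1    0.7  107.7] q [-15. -22. -19.  82.   6. -32.] op 0.0131 F [ 0.6  0.4 -2.1]
turn [-11.85   7.15   1.63] shift [ 0.1669  0.0095 -0.0593]
```

{"op": "play_rows", "data": {"moves": [[[-3, 1.5, 0.4], [0.035, 0.002, -0.012], 0], [[-6, 3, 0.8], [0.07, 0.004, -0.025], 0], [[-9, 5, 1.2], [0.105, 0.006, -0.037], 0], [[-11.85, 7.15, 1.63], [0.14, 0.008, -0.05], 0], [[-11.85, 7.15, 1.63], [0.167, 0.0095, -0.0593], 0]]}}

```text
time: 11.25
ee_pos: [0.4359, 0.0949, 0.1892]
tcp_rot: [-114.0, 0.0, 100.5]
wrist_force: [1.0, -0.6, -1.8]
opening: 0.013
```

```bash
python3 - <<'E'
from h import *
p,r=seatpose(.006,.06)
go(p,r)
for n in("scene","top"): cv2.imwrite(f"pics/{n}8.png",camera(n)["img"][:,:,::-1])
E
```

```text
t 11.25 pos [0.4359 0.0949 0.1892] stand [-0.2212  0.0005  0.1892] rpy [-114.     0.   100.5] q [ 13. -35. -31.  71.  -1.   2.] op 0.013 F [ 1.  -0.6 -1.8]
turn [-0.    0.09 -0.01] shift [-0.0007  0.072  -0.1343]
```

View pics/scene8.png

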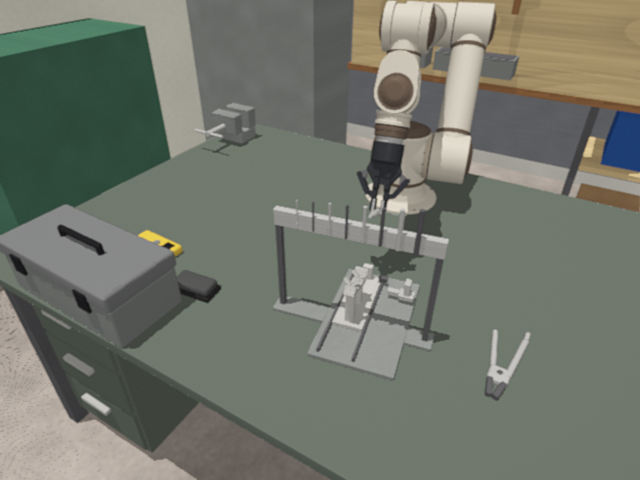

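{"op": "play_rows", "data": {"moves": [[[0, 0, 0], [0, 0.014, -0.01], 0], [[0, 0, 0], [0, 0.03, -0.04], 0], [[0, 0, 0], [0, 0.045, -0.07], 0], [[0, 0, 0], [0, 0.058, -0.1], 0], [[0, 0.1, 0], [-0.0005, 0.066, -0.12], 0]]}}

```text
time: 11.85
ee_pos: [0.5728, 0.117, 0.177]
tcp_rot: [-113.8, 0.1, 100.4]
wrist_force: [-0.2, 0.2, -2.1]
opening: 0.0133
```

```bash
python3 - <<'E'
from h import *
p,r=seatpose(.006,.03)
go(p,r)
o=get_obs();A=R.from_euler("xyz",o["tcp_rot"],degrees=True)
for n,(x0,y0,w,h) in(("scene",(310,200,110,100)),("top",(250,190,75,100))):
    im=camera(n)["img"][:,:,::-1];cv2.imwrite(f"pics/{n}9.png",cv2.resize(im[y0:y0+h,x0:x0+w],None,fx=6,fy=6,interpolation=cv2.INTER_CUBIC))
    for nm,l in(("head",.05),("point",-.09)):
        print(n,nm,((proj(n,o["ee_pos"]+A.apply([0,-.005,l]))[0]-[x0,y0])*6+2.5).round())
E
```

```text
t 11.85 pos [0.5728 0.117  0.177 ] stand [-0.0826 -0.0024  0.177 ] rpy [-1.138e+02  1.000e-01  1.004e+02] q [ 12. -15. -19.  63.  -1.   1.] op 0.0133 F [-0.2  0.2 -2.1]
turn [-0.21  0.02 -0.07] shift [ 0.0024  0.0345 -0.0128]
scene head [333. 262.]
scene point [245. 333.]
top head [163. 412.]
top point [92. 53.]
```

View pics/scene9.png

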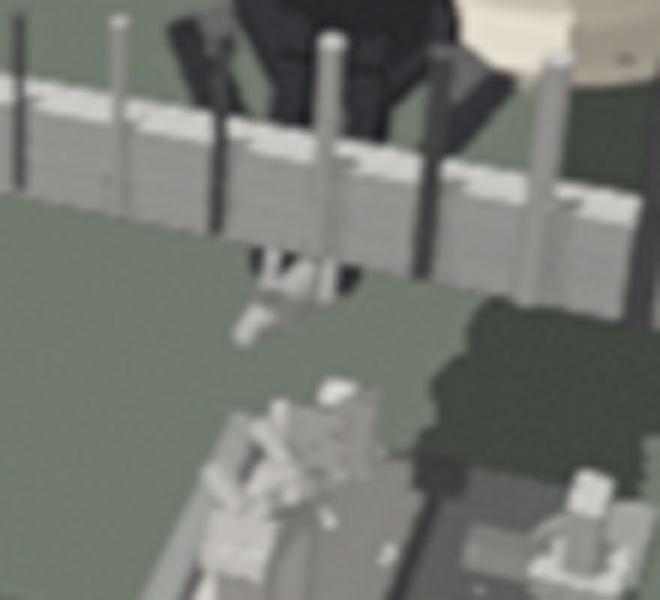

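View pics/top9.png

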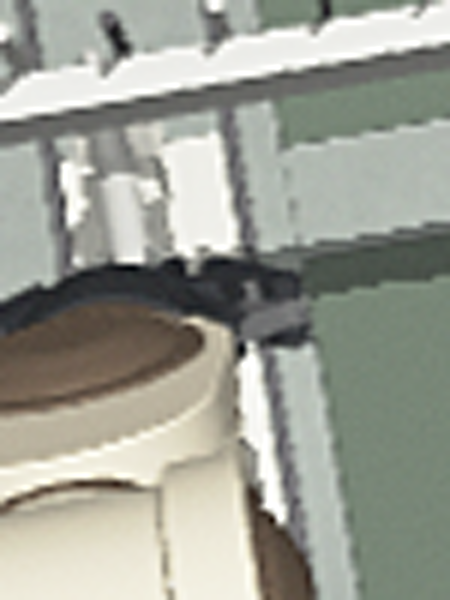

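The seen point (243,338) matches the projection (245,333), so the punch is where I think it is. Descending to 30 mm above the seat axis.

{"op": "play_rows", "data": {"moves": [[[0, 0, 0], [0.001, 0.008, -0.004], 0], [[0, 0, 0], [0.002, 0.017, -0.008], 0], [[0, 0, 0], [0.002, 0.025, -0.012], 0], [[0, 0, 0], [0.002, 0.033, -0.0128], 0], [[0, 0, 0], [0.002, 0.0345, -0.0128], 0]]}}

```text
time: 12.45
ee_pos: [0.5963, 0.1243, 0.1518]
tcp_rot: [-113.9, 0.1, 100.4]
wrist_force: [0.4, -1.5, -2.5]
opening: 0.013
```

```bash
python3 - <<'E'
from h import *
p,r=seatpose(.006,.01)
go(p,r)
o=get_obs();A=R.from_euler("xyz",o["tcp_rot"],degrees=True)
for n,(x0,y0,w,h) in(("scene",(315,230,95,95)),):
    im=camera(n)["img"][:,:,::-1];cv2.imwrite(f"pics/{n}10.png",cv2.resize(im[y0:y0+h,x0:x0+w],None,fx=6,fy=6,interpolation=cv2.INTER_CUBIC))
    for nm,l in(("head",.05),("point",-.09)):
        print(n,nm,((proj(n,o["ee_pos"]+A.apply([0,-.005,l]))[0]-[x0,y0])*6+2.5).round())
E
```

```text
t 12.45 pos [0.5963 0.1243 0.1518] stand [-0.0581  0.0005  0.1518] rpy [-1.139e+02  1.000e-01  1.004e+02] q [ 12. -12. -19.  59.  -1.   2.] op 0.013 F [ 0.4 -1.5 -2.5]
turn [-0.11  0.05 -0.04] shift [-0.0005  0.0216 -0.0006]
scene head [290. 172.]
scene point [199. 255.]
```

View pics/scene10.png

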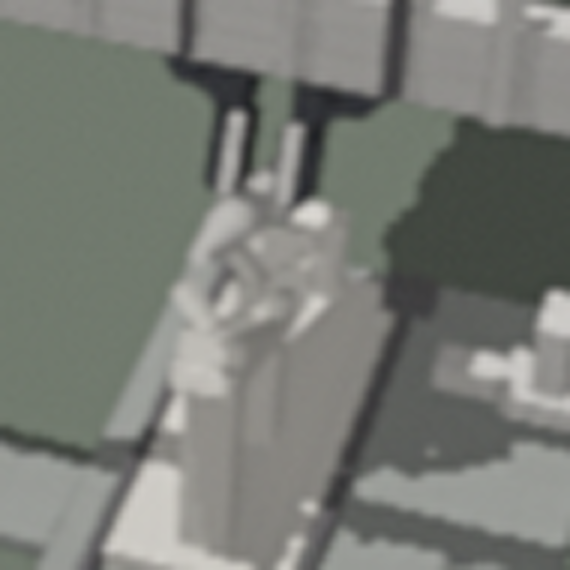

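{"op": "play_rows", "data": {"moves": [[[0, 0, 0], [0, 0.005, -0.001], 0], [[0, 0, 0], [-0.0005, 0.01, -0.0025], 0], [[0, 0, 0], [-0.0005, 0.015, -0.0025], 0], [[0, 0, 0], [-0.0005, 0.019, -0.0025], 0], [[0, 0, 0], [-0.0005, 0.02, -0.0025], 0]]}}

```text
time: 13.0
ee_pos: [0.6068, 0.1256, 0.1353]
tcp_rot: [-113.9, 0.1, 100.4]
wrist_force: [-0.7, -0.4, -1.8]
opening: 0.013
```

```bash
python3 - <<'E'
from h import *
p,r=seatpose(.008,.0)
go(p,r)
o=get_obs();A=R.from_euler("xyz",o["tcp_rot"],degrees=True)
for n,(x0,y0,w,h) in(("scene",(315,230,80,80)),("top",(250,190,75,75))):
    im=camera(n)["img"][:,:,::-1];cv2.imwrite(f"pics/{n}11.png",cv2.resize(im[y0:y0+h,x0:x0+w],None,fx=7,fy=7,interpolation=cv2.INTER_CUBIC))
    for nm,l in(("head",.05),("point",-.09)):
        print(n,nm,((proj(n,o["ee_pos"]+A.apply([0,-.005,l]))[0]-[x0,y0])*7+3).round())
E
```

```text
t 13.0 pos [0.6068 0.1256 0.1353] stand [-4.760e-02 -1.000e-04  1.353e-01] rpy [-1.139e+02  1.000e-01  1.004e+02] q [ 12. -10. -19.  57.  -1.   1.] op 0.013 F [-0.7 -0.4 -1.8]
turn [-0.07  0.04 -0.04] shift [0.0001 0.0122 0.0004]
scene head [325. 258.]
scene point [218. 363.]
top head [180. 395.]
top point [ 99. -10.]
```

View pics/scene11.png

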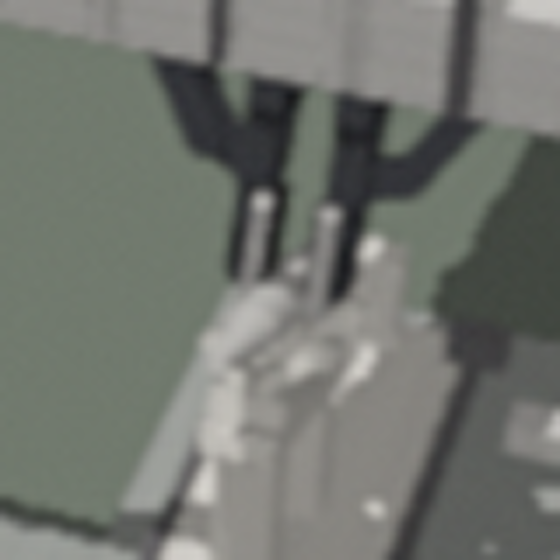

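View pics/top11.png

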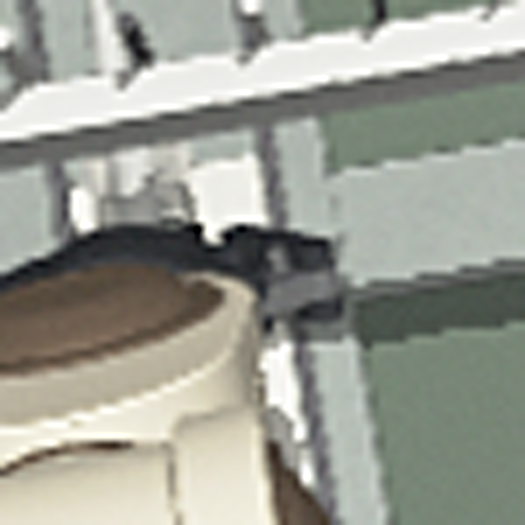

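{"op": "play_rows", "data": {"moves": [[[0, 0, 0], [0, 0.002, 0], 0], [[0, 0, 0], [0, 0.004, 0], 0], [[0, 0, 0], [0, 0.006, 0], 0], [[0, 0, 0], [0, 0.0075, 0], 0], [[0, 0, 0], [0, 0.009, 0], 0]]}}

```text
time: 13.6
ee_pos: [0.6106, 0.1264, 0.1277]
tcp_rot: [-114.0, 0.1, 100.4]
wrist_force: [0.9, 0.8, -2.6]
opening: 0.0132
```

{"op": "play_rows", "data": {"moves": [[[0, 0, 0], [0, 0.001, 0], 0], [[0, 0, 0], [0, 0.002, 0], 0], [[0, 0, 0], [0, 0.003, 0], 0], [[0, 0, 0], [0, 0.003, 0], 0], [[0, 0, 0], [0, 0.003, 0], 0]]}}

```text
time: 14.1
ee_pos: [0.6123, 0.1264, 0.126]
tcp_rot: [-114.1, 0.1, 100.4]
wrist_force: [0.2, -3.7, 3.6]
opening: 0.0131
```

```bash
python3 - <<'E'
from h import *
p,r=seatpose(.008,.0)
go(p,r)
o=get_obs();print(r.inv().apply(o["wrist_force"]).round(1),o["torque"].round(2))
E
```

```text
t 14.1 pos [0.6123 0.1264 0.126 ] stand [-0.042  -0.0004  0.126 ] rpy [-1.141e+02  1.000e-01  1.004e+02] q [ 12.  -9. -19.  56.  -1.   1.] op 0.0131 F [ 0.2 -3.7  3.6]
turn [ 0.08  0.03 -0.07] shift [0.0004 0.0014 0.0017]
[-3.7 -3.5 -1.1] [-0.67  0.06 -0.32]
```

Contact is starting: the vertical force changed from -2 to +3.6 N at almost exactly the predicted height. I'll comply sideways, settle 0.5 mm, then slide downhill (tool +z) towards the heel.

{"op": "play_rows", "data": {"moves": [[[0, 0, 0], [-0.0007, 0.0005, 0], 0], [[0, 0, 0], [-0.0007, 0.0005, 0.001], 0], [[0, 0, 0], [-0.0007, 0.0005, 0.002], 0], [[0, 0, 0], [-0.0007, 0.0005, 0.003], 0], [[0, 0, 0], [-0.0007, 0.0005, 0.003], 0]]}}

```text
time: 14.6
ee_pos: [0.6102, 0.1258, 0.1248]
tcp_rot: [-114.1, 0.0, 100.4]
wrist_force: [1.4, -0.8, 5.2]
opening: 0.0132
```

```bash
python3 - <<'E'
from h import *
p,r=seatpose(.008,.0)
go(p,r)
o=get_obs();print(r.inv().apply(o["wrist_force"]).round(1),o["torque"].round(2))
E
```

```text
t 14.6 pos [0.6102 0.1258 0.1248] stand [-0.0442 -0.0005  0.1248] rpy [-114.1    0.   100.4] q [ 12.  -9. -20.  56.  -1.   1.] op 0.0132 F [ 1.4 -0.8  5.2]
turn [ 0.14  0.04 -0.01] shift [ 0.0005  0.0012 -0.0008]
[-1.1 -4.3 -3.2] [-0.06 -0.3  -0.13]
```

{"op": "play_rows", "data": {"moves": [[[0, 0, 0], [0, 0, 0.001], 0], [[0, 0, 0], [0, 0, 0.002], 0], [[0, 0, 0], [0, 0, 0.003], 0], [[0, 0, 0], [0, 0, 0.004], 0], [[0, 0, 0], [0, 0, 0.004], 0]]}}

```text
time: 15.1
ee_pos: [0.6066, 0.1252, 0.1232]
tcp_rot: [-114.1, 0.0, 100.4]
wrist_force: [1.2, 0.5, 6.2]
opening: 0.0133
```

```bash
python3 - <<'E'
from h import *
p,r=seatpose(.0,.0)
go(p,r)
o=get_obs();print(r.inv().apply(o["wrist_force"]).round(1),o["torque"].round(2))
E
```

```text
t 15.1 pos [0.6066 0.1252 0.1232] stand [-0.0478 -0.0005  0.1232] rpy [-114.1    0.   100.4] q [ 12. -10. -20.  55.  -1.   1.] op 0.0133 F [1.2 0.5 6.2]
turn [ 0.15  0.05 -0.01] shift [0.0005 0.0012 0.0032]
[ 0.3 -5.1 -3.7] [-0.05 -0.35 -0.15]
```

Still sliding freely (steady friction only), with the estimated 3 mm left to go.

{"op": "play_rows", "data": {"moves": [[[0, 0, 0], [0, 0, 0.001], 0], [[0, 0, 0], [0, 0, 0.002], 0], [[0, 0, 0], [0, 0, 0.003], 0], [[0, 0, 0], [0, 0, 0.004], 0], [[0, 0, 0], [0, 0, 0.004], 0]]}}

```text
time: 15.6
ee_pos: [0.6034, 0.1246, 0.1221]
tcp_rot: [-114.2, 0.0, 100.4]
wrist_force: [1.3, -0.9, 7.8]
opening: 0.0132
```

```bash
python3 - <<'E'
from h import *
p,r=seatpose(.0,.0)
go(p,r)
o=get_obs();print(r.inv().apply(o["wrist_force"]).round(1),o["torque"].round(2))
E
```

```text
t 15.6 pos [0.6034 0.1246 0.1221] stand [-0.0511 -0.0005  0.1221] rpy [-114.2    0.   100.4] q [ 12. -10. -21.  55.  -1.   1.] op 0.0132 F [ 1.3 -0.9  7.8]
turn [ 0.21  0.04 -0.01] shift [ 0.0005  0.0015 -0.0002]
[-1.2 -6.7 -4.2] [ 0.01 -0.55 -0.13]
```

{"op": "play_rows", "data": {"moves": [[[0, 0, 0], [0, 0, 0.001], 0], [[0, 0, 0], [0, -0.0003, 0.002], 0], [[0, 0, 0], [0, -0.0003, 0.003], 0], [[0, 0, 0], [0, -0.0003, 0.003], 0], [[0, 0, 0], [0, -0.0003, 0.003], 0]]}}

```text
time: 16.1
ee_pos: [0.6028, 0.1246, 0.1226]
tcp_rot: [-114.5, 0.0, 100.4]
wrist_force: [16.1, 2.0, 3.1]
opening: 0.0134
```

```bash
python3 - <<'E'
from h import *
p,r=seatpose(.0,.0)
go(p,r)
o=get_obs();print(r.inv().apply(o["wrist_force"]).round(1),o["torque"].round(2))
for n,(x0,y0,w,h) in(("scene",(315,230,80,80)),):
    im=camera(n)["img"][:,:,::-1];cv2.imwrite(f"pics/{n}12.png",cv2.resize(im[y0:y0+h,x0:x0+w],None,fx=7,fy=7,interpolation=cv2.INTER_CUBIC))
E
```

```text
t 16.1 pos [0.6028 0.1246 0.1226] stand [-0.0517 -0.0004  0.1226] rpy [-114.5    0.   100.4] q [ 12. -11. -21.  55.  -1.   1.] op 0.0134 F [16.1  2.   3.1]
turn [0.49 0.05 0.01] shift [ 0.0004  0.0023 -0.0006]
[ -0.9   3.7 -16.1] [ 0.47 -2.9  -0.06]
```

View pics/scene12.png

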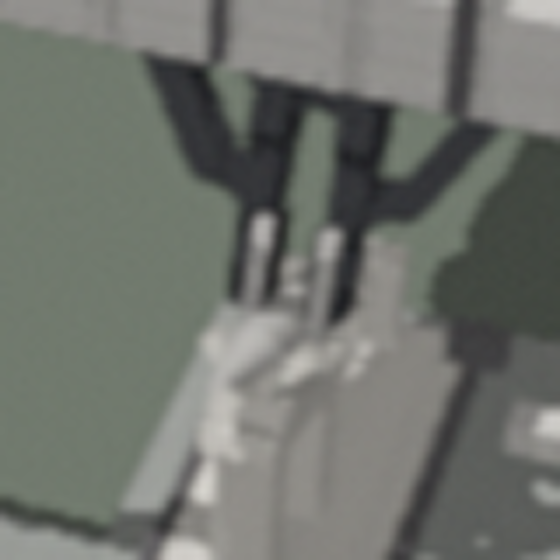

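Heel contact: 16 N along the slope at s ≈ 0, as predicted. I'll relax the load to a slight downward/downhill bias, then release.

{"op": "play_rows", "data": {"moves": [[[0, 0, 0], [0, 0.0005, -0.001], 0], [[0, 0, 0], [0, 0.0008, -0.0018], 0], [[0, 0, 0], [0, 0.0008, -0.002], 0], [[0, 0, 0], [0, 0.0008, -0.002], 0], [[0, 0, 0], [0, 0.0008, -0.002], 0]], "grip_force": 40}}

```text
time: 16.65
ee_pos: [0.6032, 0.1245, 0.1221]
tcp_rot: [-114.3, 0.0, 100.4]
wrist_force: [1.3, -0.2, 10.1]
opening: 0.013
```

```bash
python3 - <<'E'
from h import *
p,r=seatpose(.0,.0)
go(p,r)
o=get_obs();print(r.inv().apply(o["wrist_force"]).round(1),o["torque"].round(2))
E
```

```text
t 16.65 pos [0.6032 0.1245 0.1221] stand [-0.0513 -0.0005  0.1221] rpy [-114.3    0.   100.4] q [ 12. -11. -21.  55.  -1.   1.] op 0.013 F [ 1.3 -0.2 10.1]
turn [ 0.29  0.04 -0.01] shift [ 0.0005  0.0016 -0.0004]
[-0.4 -8.7 -5.2] [ 0.04 -0.69 -0.1 ]
```

{"op": "play_rows", "data": {"moves": [[[0, 0, 0], [0, 0, 0], 18], [[0, 0, 0], [0, 0, 0], 22], [[0, 0, 0], [0, 0, 0], 28], [[0, 0, 0], [0, 0, 0], 34], [[0, 0, 0], [0, 0, 0], 40]], "grip_force": 20}}

```text
time: 17.15
ee_pos: [0.6011, 0.124, 0.1187]
tcp_rot: [-113.9, 0.0, 100.4]
wrist_force: [0.6, 0.5, 0.1]
opening: 0.0342
```

```bash
python3 - <<'E'
from h import *
p,r=seatpose(.0,.03)
go(p,r)
o=get_obs();print(r.inv().apply(o["wrist_force"]).round(1),o["torque"].round(2))
for n,(x0,y0,w,h) in(("scene",(315,230,80,80)),):
    im=camera(n)["img"][:,:,::-1];cv2.imwrite(f"pics/{n}13.png",cv2.resize(im[y0:y0+h,x0:x0+w],None,fx=7,fy=7,interpolation=cv2.INTER_CUBIC))
E
```

```text
t 17.15 pos [0.6011 0.124  0.1187] stand [-0.0535 -0.0007  0.1187] rpy [-113.9    0.   100.4] q [ 12. -11. -21.  55.  -1.   1.] op 0.0342 F [0.6 0.5 0.1]
turn [-0.08  0.04 -0.03] shift [ 0.0007 -0.0306 -0.0037]
[ 0.4  0.1 -0.7] [-0.04  0.31 -0.01]
```

View pics/scene13.png

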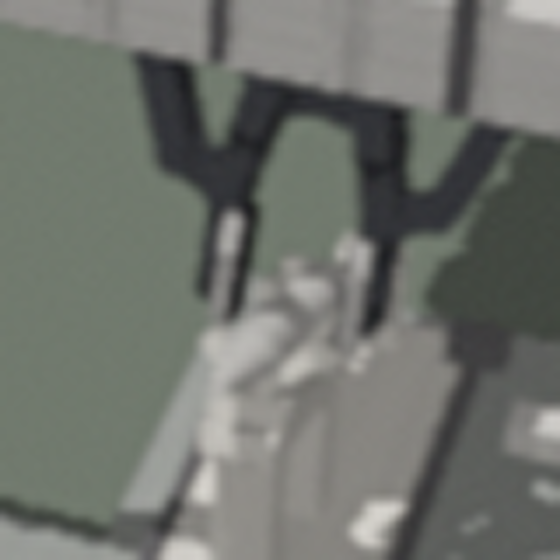

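Released with zero wrist force, and the punch is lying in the saddles. I'll retreat square to the slope, then back towards the robot.

{"op": "play_rows", "data": {"moves": [[[0, 0, 0], [0.0005, 0, 0], 45], [[0, 0, 0], [0.0005, -0.01, 0], 45], [[0, 0, 0], [0.0005, -0.025, 0], 45], [[0, 0, 0], [0.0005, -0.045, 0], 45], [[0, 0, 0], [0.0005, -0.065, 0], 45]]}}

```text
time: 17.7
ee_pos: [0.5749, 0.1196, 0.1808]
tcp_rot: [-114.0, 0.0, 100.4]
wrist_force: [-0.1, -0.2, 0.0]
opening: 0.0388
```

{"op": "play_rows", "data": {"moves": [[[0, 0, 0], [0, -0.02, 0.03], 45], [[0, 0, 0], [0, -0.04, 0.07], 45], [[0, 0, 0], [0, -0.06, 0.11], 45], [[0, 0, 0], [0, -0.08, 0.15], 45], [[0, 0, 0], [0, -0.08, 0.18], 45]]}}

```text
time: 18.2
ee_pos: [0.38, 0.0838, 0.1818]
tcp_rot: [-114.3, 0.0, 100.4]
wrist_force: [0.7, 0.7, 0.2]
opening: 0.0385
```

{"op": "play_rows", "data": {"moves": [[[0, 0, 0], [0, 0, 0], 45], [[0, 0, 0], [0, 0, 0], 45], [[0, 0, 0], [0, 0, 0], 45], [[0, 0, 0], [0, 0, 0], 45], [[0, 0, 0], [0, 0, 0], 45]]}}

```text
time: 18.7
ee_pos: [0.382, 0.0842, 0.1786]
tcp_rot: [-113.9, 0.1, 100.4]
wrist_force: [-1.0, 0.6, -0.9]
opening: 0.0385
```

```bash
cat > chk.py <<'E'
from h import *
import sys
for n,(x0,y0,w,h) in(("scene",(315,240,75,75)),("top",(240,180,75,75))):
    im=camera(n)["img"][:,:,::-1];cv2.imwrite(f"pics/{n}{sys.argv[1]}f.png",im);im=cv2.resize(im[y0:y0+h,x0:x0+w],None,fx=8,fy=8,interpolation=cv2.INTER_CUBIC);cv2.imwrite(f"pics/{n}{sys.argv[1]}.png",im)
    for nm,s in (("head",0),("point",.14)): print(n,nm,((proj(n,slope(-.098,[[s,0,0]]))[0]-[x0,y0])*8+3.5).round())
E
python3 chk.py 14
```

```text
scene head [372. 249.]
scene point [250. 371.]
top head [291. 548.]
top point [201.  91.]
```

View pics/scene14.png

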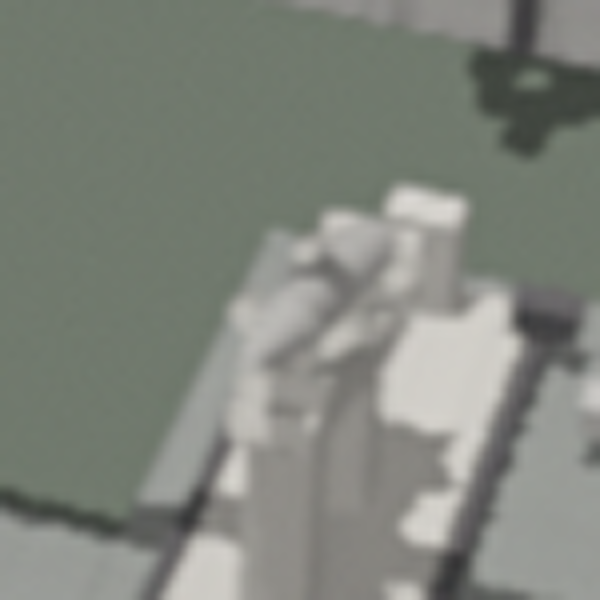

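View pics/top14.png

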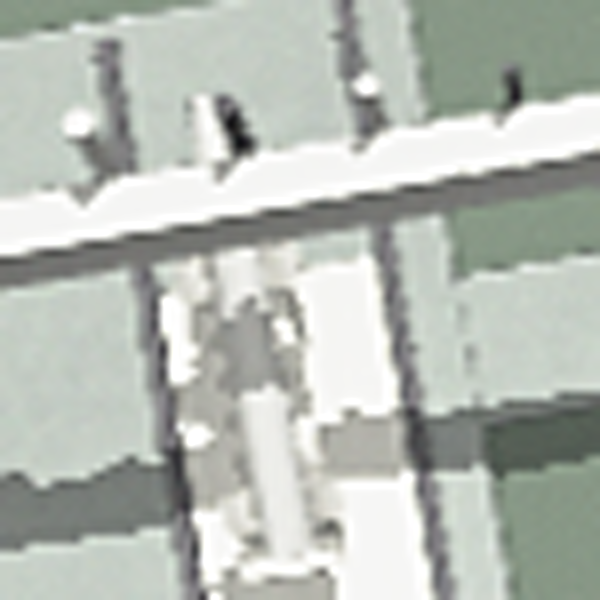

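View pics/scene14f.png

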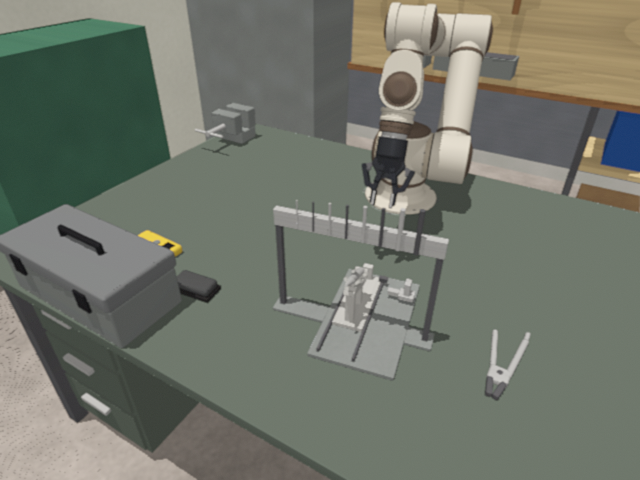

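```bash
python3 - <<'E'
from h import *
x0,y0,w,h=338,262,34,34
im=cv2.imread("pics/scene14f.png")[y0:y0+h,x0:x0+w].astype(float)
im=np.clip((im-90)*2,0,255).astype(np.uint8);im=cv2.resize(im,None,fx=17,fy=17,interpolation=cv2.INTER_CUBIC)
im2=im.copy()
o8=[]
for s in np.r_[0:.1001:.1,.14]:
    rad=.008 if s<=.1 else .003
    P=[(s,rad*np.cos(t),rad*np.sin(t)) for t in np.linspace(0,2*np.pi,20)]
    q=((proj("scene",slope(-.0985,P))-[x0,y0]+.5)*17-.5).astype(int);cv2.polylines(im2,[q],True,(0,255,0),1)
cv2.imwrite("pics/fin.png",np.hstack([im,im2])[:, :]); print(im.shape)
E
python3 -c "
import cv2;a=cv2.imread('pics/fin.png');cv2.imwrite('pics/fin2.png',cv2.resize(a,(800,400)))"
```

```text
(578, 578, 3)
```

View pics/fin2.png

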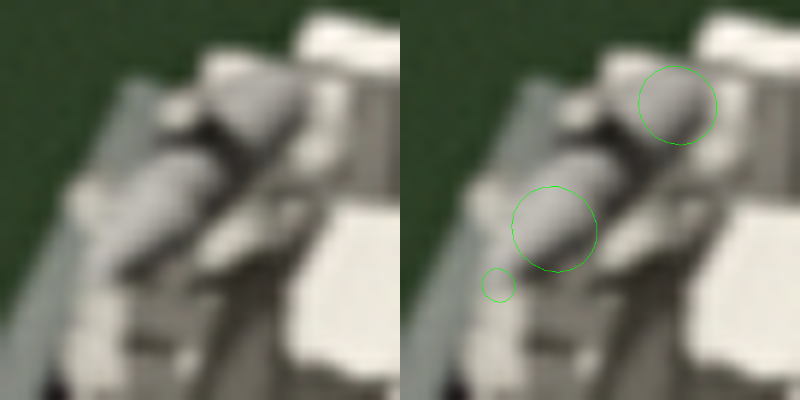

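```bash
python3 - <<'E'
from workcell import *
print(get_obs()["time"],get_obs()["wrist_force"]);print(job_done())
E
```

```text
18.8 [-0.07865832 -0.41078905 -0.74136476]
the job is handed in; nothing more can be done
None
```

The punch is lying in the two V saddles, point uphill and blunt end against the heel stop. I handed the job in at 18.8 s, and no verdict was reported.

- **Lock:** I gripped the lock tab and slid it aside until it met its stop (about 15 N reaction).
- **Rest:** I then pulled the rest out to its end stop (about 29 N reaction).
- **Punch:** I picked it up near its balance point, tilted it 24° and lowered it into the saddles. I slid it downhill until the heel stop pushed back with 16 N, eased the load, and let go.

**Last checks**
- After release the wrist force was about zero, and the arm is back clear of the rest and rack.
- In the top picture both punch ends lie within about 2 mm of where the seat should be. I estimated that position from the pictures to about 3 mm along the slope. The heel contact came within 1 mm of the estimate.
- In the scene picture my projected punch outline sits about 1 pixel (1–2 mm) off the punch. I put that down to camera calibration, since an earlier overlay of the rest alone was off in the same direction.
- The lock is still aside and the rest still out in the last picture. The arm did not go near the sanding block, stud finder or pliers. In the last scene picture they look where they were, though I did not measure them.

One reading did not fit: the fingers showed about 13 mm on the 16 mm punch. The reading fell as I raised the grip force, so I took it as the fingers flexing. The punch stayed firmly held.

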